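# Sort screw cans by heft and refill the can feeder

## Robot

A 6-joint arm with a two-finger parallel gripper is mounted at the origin on the work surface. World frame = base frame: x ahead of the robot, y to its left, z up, the work surface at z = 0. Lengths are in m, angles in degrees, forces in N, time in s.
With the tool pointing down it reaches from about 0.35 to 0.725 m from the base axis. Payload 4.3 kg.
Tool frame: the origin (TCP) lies at the centre of the arm's flange, where the gripper is bolted on; the fingertips stand 173 mm ahead of it and the grasp point (between the pads) lies 155 mm ahead of it; z points along the fingers, y is the direction in which the jaws open and shut (so a half turn about z gives the same grasp; the last joint's range is limited). The gripper opens to 85 mm and grips with 20 to 120 N. Pads are 22 mm wide; open, the fingers measure 114 mm over their backs; the gripper's body (76 mm by 85 mm) begins 54 mm behind the grasp point. The pads swing forward as they close: fully open they stand 13 mm farther back than shut.
Start: joints at [59.57, 21.618, 4.641, 73.018, 0, 83.68], TCP at [0.235, 0.525, 0.405] pointing down, gripper open.
Joint ranges: [-156.06, 156.06], [-48.1, 94.91], [-58.44, 69.94], [-101.28, 121.22], [-78.64, 73.56], [-180, 180]. Speed limits (degrees/s): [147.25, 147.25, 180, 180, 180, 180].

## Interface

Orientations are given as a 3x3 rotation matrix whose columns are the frame's x, y, z axes.
In Python, from workcell import env gives the robot as it stands. The module is installed in compiled form; this text tells all that it offers.
- The arm moves only by the shell command python3 -m handwheel 'ROWS' [FORCE]. ROWS is JSON, a list of rows, each an object with "dp": the shift along the tool's x, y, z in m, a list of three; "turn": the turn about the tool's z in rad; "grip": the closure, from 0 (fully open) to 1 (shut). In form: [{"dp": [x, y, z], "turn": turn, "grip": grip}, ...]. A call has 1 to 5 rows; each row is the pose to reach, as a shift and turn from the pose commanded when the call began, along the tool's axes at that moment; what a row does not reach only later rows make up. A row lasts 1/8 s, in which the tool goes at most 62.5 mm and 10.7 degrees, less where a joint would pass 70% of its speed; a pose out of reach is approached as far as the arm can. A call with a gripper value outside its range is refused whole. The fingers move at their own pace and stop on an object; FORCE is the grip in N (left out, the last holds). Time passes only in rows, so rows that repeat a pose let the fingers close. It gives the time, the measured TCP pose, the force and the opening at its end, in the units of the state.
- env.sense(): the state, without advancing time (a new reading comes with each control period).
- env.camera(name): name is "side" or "top" or "wrist"; returns the picture (400x640x3 uint8, red, green, blue); there is no depth.
- env.camera_model(name): a dict with "K" (3x3 intrinsics, pixels), "rvec" (rotation vector, rad) and "tvec" (3), from world to camera coordinates, as OpenCV has them; the wrist camera has in their place "mount" (4x4, takes a point from camera to tool coordinates, whose origin is the TCP and whose axes are the flange's). Camera axes: x right, y down, z forward; pixel columns grow to the right and rows downward; lengths in m; the calibration is good to about 2 mm. A picture is of the moment at which its call begins: read the wrist's pose just before it. camera_model takes no time and is no camera call.
- env.hand_in(): hands the job in, once; it reports no verdict.
Trained networks look in the newest picture that a camera, given by its name, has taken for a name from the list of things; names that differ only in an ending like _2 or _b are one class to them, and where a whole thing is asked for, a point or a joint stands for the part that bears it (a point fixed in the world has none). Each returns a list of dicts, best first, with "score" (0 to 1); they miss things now and then, are a little off and sometimes report something else, mostly with a low value. They report only what shows in the picture. A call takes as long as a camera call.
- env.silhouettes(name, camera): "region" (400x640 bool, what is visible of it) and "extent" ([left, top, right, bottom] in pixels, round what is visible of it).
The state is a dict: "t": time; "joints": joint angles; "joint_vel": joint speeds; "joint_torque": joint torques, N m; "eef_pos": TCP position; "tcp_rot": TCP orientation; "ft_force": force on the tool from outside, world axes, zero at the start; "torque": the same for the moment, N m; "finger_gap": finger opening in m.
Only numpy, scipy, OpenCV 4.12 (cv2) and the standard library are available. Lean on these libraries where they do the work, as an engineer would, in place of code of your own. Each camera call takes 0.05 s, during which the arm holds its last target.

## Task

Get the screw-packing bench ready for the next filling round: slide the plywood can feeder's top cover open, load every empty can upright into its magazine through the top, and slide the cover fully shut again; the full cans go into the low open carton, standing upright on its floor. The sealed cans all look alike, so judge each by its heft when you lift it. Leave the other things on the bench where they are.

Things in the scene. Friction and masses are not known exactly. Their poses are not given: they have to be found in the camera images.
- can_a_mid (a point): a sealed cardboard screw can with steel ends, an upright cylinder 52 mm in diameter and 62 mm tall, outwardly the same as the other cans; full it weighs about 410 to 630 g, empty 60 to 90 g (either may be the case, it cannot be seen); this point is its centre, half-way up, z along its axis. May be absent
- can_b_mid (a point): a sealed cardboard screw can with steel ends, an upright cylinder 52 mm in diameter and 62 mm tall, outwardly the same as the other cans; full it weighs about 410 to 630 g, empty 60 to 90 g (either may be the case, it cannot be seen); this point is its centre, half-way up, z along its axis. May be absent
- can_c_mid (a point): a sealed cardboard screw can with steel ends, an upright cylinder 52 mm in diameter and 62 mm tall, outwardly the same as the other cans; full it weighs about 410 to 630 g, empty 60 to 90 g (either may be the case, it cannot be seen); this point is its centre, half-way up, z along its axis. May be absent
- can_d_mid (a point): a sealed cardboard screw can with steel ends, an upright cylinder 52 mm in diameter and 62 mm tall, outwardly the same as the other cans; full it weighs about 410 to 630 g, empty 60 to 90 g (either may be the case, it cannot be seen); this point is its centre, half-way up, z along its axis. May be absent
- can_e_mid (a point): a sealed cardboard screw can with steel ends, an upright cylinder 52 mm in diameter and 62 mm tall, outwardly the same as the other cans; full it weighs about 410 to 630 g, empty 60 to 90 g (either may be the case, it cannot be seen); this point is its centre, half-way up, z along its axis. May be absent
- can_f_mid (a point): a sealed cardboard screw can with steel ends, an upright cylinder 52 mm in diameter and 62 mm tall, outwardly the same as the other cans; full it weighs about 410 to 630 g, empty 60 to 90 g (either may be the case, it cannot be seen); this point is its centre, half-way up, z along its axis. May be absent
- feeder: plywood cabinet fixed to the bench, 80 mm deep (its x, back to front), 170 mm wide (its y), 218 mm tall with rails; origin at the centre of its underside. Magazine shaft centred at y = -45 mm; the other half, y = -10 to 85 mm, is a nest of dummy drawers with a flat top 206 mm up, where the open cover lies
- mouth (a point): centre of the magazine's square mouth at the top of its walls, 206 mm above the bench; axes as the feeder's. The vertical shaft is 60 x 60 mm inside, walls 10 mm, with a viewing slot in front; its floor is 194 mm below; it holds three cans standing on one another. Two rails (8 mm wide, 12 mm high, 64 mm apart inside) run along y in front of and behind the mouth
- cover (a joint): sliding dust cover of the magazine, a 74 by 62 by 8 mm board in the rails; 0 = fully shut over the mouth, 0.084 m = fully open, slid along +y of mouth onto the drawer half; it clears the shaft's opening from 0.068 m on. Needs about 1 to 2 N, stays where left; may start a little ajar
- cover_knob (a point): grip point of the turned wooden knob in the middle of the cover, taken as 28 mm in diameter; the knob stands from 214 to 242 mm above the bench, this point is at 230 mm; moves with the cover, axes as mouth
- carton_floor (a point): centre of the inner floor (4 mm above the bench) of the low open cardboard carton, fixed to the bench; inside 150 mm (its x) by 210 mm (its y), walls 4 mm thick, rim 50 mm above the bench, flaps folded down outside
- sanding_block: bystander: cork and wood sanding block 85 x 58 x 42 mm, origin at the centre of its underside
- wax_tin: bystander: flat dark steel wax tin with aluminium lid, 74 mm in diameter, 40 mm tall, origin at the centre of its underside
- small_box: bystander: lidded wooden box 76 x 76 x 44 mm, origin at the centre of its underside

How it is judged:
By the outcome, as a careful person would: the job done as asked, in the order asked, and still so for the second after the job is handed in, with the robot touching nothing.
Of can_a, can_b, can_c, can_d, can_e, can_f only 4 to 6 are there at a start; the rules pass over those that are not, and their reading is None.
At some moment in a run one of can_a, can_b, can_c, can_d, can_e, can_f may be knocked a few centimetres aside while the robot is not near it.
It also fails if it takes over 210 s, if anything falls off the work surface, if the arm or the gripper's body presses on something with over 40 N, if the wrist force passes 120 N, or if a joint passes its speed limit or range.

## Working session

There is one attempt and no reset: what is moved stays moved. The work goes in short steps, Python scripts to look and compute and a shell command to move; the robot and the scene stay as the last step left them, time stands still between calls to the robot, and variables do not carry over. Pictures are saved under pics/ and viewed, and the job is handed in when it is done.

```bash
mkdir -p pics; ls; python3 - <<'E'
from workcell import env
import cv2
s=env.sense(); print(s)
for c in ["side","top","wrist"]:
    im=env.camera(c); cv2.imwrite(f"pics/{c}0.png",im[:,:,::-1]); print(c,env.camera_model(c))
E
```

```text
pics
{'t': 0.0, 'joints': array([5.95702848e+01, 2.16615799e+01, 4.56090229e+00, 7.30177006e+01,
       1.39714473e-04, 8.36797075e+01]), 'joint_vel': array([ 0.01220463, -0.00062042, -0.03918987,  0.08388426, -0.06828266,
       -0.05706367]), 'joint_torque': array([-2.47141616e-03, -4.63604629e+01,  2.69876271e+01,  2.10791628e-02,
       -3.56766623e-04, -8.42206987e-06]), 'eef_pos': array([0.23471692, 0.52457101, 0.40374994]), 'tcp_rot': array([[-9.12766891e-01,  4.08479503e-01, -1.04853638e-03],
       [ 4.08480784e-01,  9.12765183e-01, -1.78025068e-03],
       [ 2.29871590e-04, -2.05326084e-03, -9.99997866e-01]]), 'ft_force': array([-0.36532208, -0.09575677, -0.30328215]), 'torque': array([ 0.01417742,  0.01184346, -0.01370503]), 'finger_gap': 0.08547746743718569}
side {'K': array([[377.04873615,   0.        , 320.91158955],
       [  0.        , 377.04873615, 197.8991862 ],
       [  0.        ,   0.        ,   1.        ]]), 'rvec': array([ 0.17728947, -2.82746884,  1.28974879]), 'tvec': array([0.56077258, 0.17111673, 1.05002889])}
top {'K': array([[381.56137512,   0.        , 314.01344122],
       [  0.        , 381.56137512, 196.35152181],
       [  0.        ,   0.        ,   1.        ]]), 'rvec': array([ 2.17668695, -2.13646192,  0.1549346 ]), 'tvec': array([-0.02750964,  0.54469152,  1.0167    ])}
wrist {'K': array([[285.17039002,   0.        , 319.41955276],
       [  0.        , 285.17039002, 199.68746465],
       [  0.        ,   0.        ,   1.        ]]), 'mount': array([[ 1.14227801e-03, -9.53448276e-01, -3.01554438e-01,
         7.58591908e-02],
       [ 9.99999309e-01,  1.17301791e-03,  7.91409724e-05,
        -2.14368193e-03],
       [ 2.78271934e-04, -3.01554320e-01,  9.53448957e-01,
         3.11315189e-02],
       [ 0.00000000e+00,  0.00000000e+00,  0.00000000e+00,
         1.00000000e+00]])}
```

View pics/side0.png

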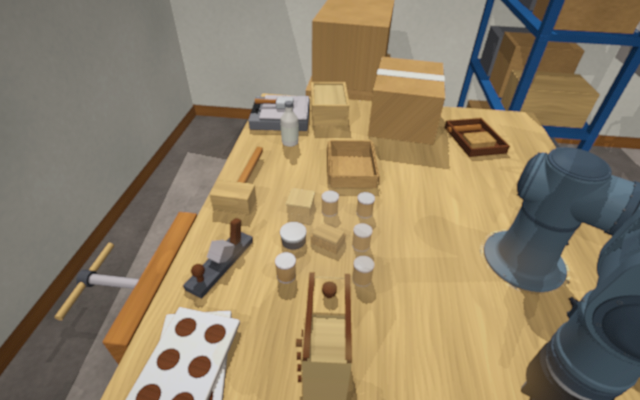

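View pics/top0.png

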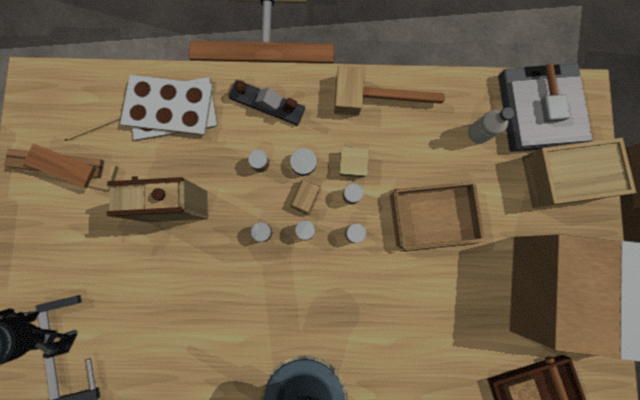

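View pics/wrist0.png

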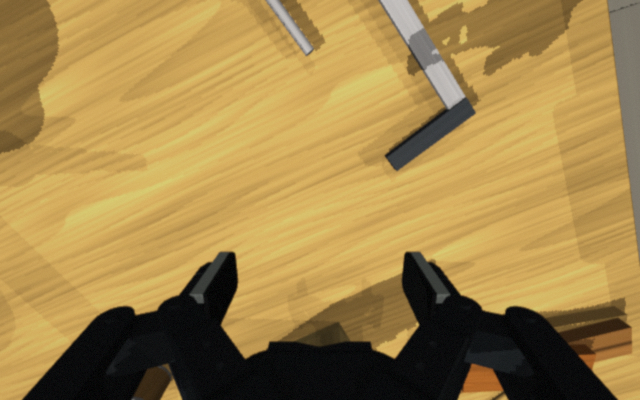

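```bash
cat > h.py <<'E'
from workcell import env
import cv2, numpy as np
def ray(cam,uv,s=None):
    m=env.camera_model(cam); d=np.linalg.inv(m["K"])@np.array([uv[0],uv[1],1.])
    if cam=="wrist":
        T=np.eye(4);T[:3,:3]=s["tcp_rot"];T[:3,3]=s["eef_pos"]; T=T@m["mount"]
        return T[:3,3],T[:3,:3]@d
    R,_=cv2.Rodrigues(m["rvec"]); return -R.T@m["tvec"],R.T@d
def onz(cam,uv,z,s=None):
    o,d=ray(cam,uv,s); return o+d*(z-o[2])/d[2]
def proj(cam,P,s=None):
    m=env.camera_model(cam); P=np.atleast_2d(P)
    if cam=="wrist":
        T=np.eye(4);T[:3,:3]=s["tcp_rot"];T[:3,3]=s["eef_pos"]; T=np.linalg.inv(T@m["mount"])
        q=P@T[:3,:3].T+T[:3,3]
    else:
        R,_=cv2.Rodrigues(m["rvec"]); q=P@R.T+m["tvec"]
    q=q@m["K"].T; return q[:,:2]/q[:,2:]
E
python3 - <<'E'
from h import *
import numpy as np
np.set_printoptions(precision=4,suppress=True)
ims={}
for c in ["top","side"]:
    ims[c]=env.camera(c)
    for n in ["can_a_mid","feeder","cover","cover_knob","carton_floor","sanding_block","wax_tin","small_box"]:
        for d in env.silhouettes(n,c):
            r=d["region"]; ys,xs=np.nonzero(r); 
            print(c,n,round(d["score"],2),d["extent"],(xs.mean().round(1),ys.mean().round(1)), r.sum())
            if n!="can_a_mid" and d["score"]>.5:
                (cx,cy),(w,h),a=cv2.minAreaRect(np.c_[xs,ys].astype(np.float32)); print("   rect",cx,cy,w,h,a)
t=cv2.resize(ims["top"][150:260,90:210],None,fx=6,fy=5.4,interpolation=cv2.INTER_CUBIC); cv2.imwrite("pics/f1.png",t[:,:,::-1])
t=cv2.resize(ims["side"][180:400,180:420],None,fx=2.7,fy=2.7,interpolation=cv2.INTER_CUBIC); cv2.imwrite("pics/f2.png",t[:,:,::-1])
E
```

```text
top can_a_mid 0.88 [345.8, 184.1, 363.1, 206.5] (np.float64(352.6), np.float64(194.0)) 303
top feeder 0.81 [106.3, 177.7, 206.6, 222.6] (np.float64(157.4), np.float64(199.7)) 3942
   rect 157.0 199.0 44.0 100.0 90.0
top feeder 0.5 [290.0, 146.9, 317.0, 178.5] (np.float64(303.1), np.float64(162.0)) 580
top cover 0.97 [146.7, 184.8, 181.2, 210.9] (np.float64(162.6), np.float64(195.3)) 847
   rect 163.0 195.0 26.0 34.0 90.0
top cover_knob 0.69 [142.9, 178.7, 180.6, 209.3] (np.float64(162.4), np.float64(195.1)) 883
   rect 162.5 195.0 26.0 35.0 90.0
top carton_floor 0.75 [389.8, 182.5, 483.6, 252.8] (np.float64(437.0), np.float64(216.2)) 5446
   rect 437.042236328125 216.05450439453125 64.09501647949219 88.91973114013672 83.21102905273438
top sanding_block 0.18 [290.0, 151.0, 321.6, 178.4] (np.float64(303.6), np.float64(161.8)) 598
top wax_tin 0.74 [289.9, 148.3, 316.0, 178.5] (np.float64(303.1), np.float64(161.8)) 539
   rect 303.0 162.0 26.0 24.0 90.0
top small_box 0.74 [339.5, 152.1, 371.1, 177.7] (np.float64(354.3), np.float64(162.4)) 764
   rect 354.3910827636719 162.089111328125 27
[... 336 characters left out ...]
 np.float64(295.9)) 1192
   rect 328.0 296.0 38.0 32.0 90.0
side cover_knob 0.6 [307.6, 223.1, 345.0, 256.7] (np.float64(327.3), np.float64(237.3)) 692
   rect 327.20440673828125 237.0620574951172 32.07888412475586 22.89622688293457 25.016895294189453
side carton_floor 0.71 [328.2, 140.9, 381.0, 189.9] (np.float64(351.5), np.float64(163.5)) 2382
   rect 352.5 163.5 49.0 53.0 90.0
side sanding_block 0.94 [309.9, 222.6, 343.9, 252.8] (np.float64(327.5), np.float64(237.4)) 771
   rect 327.4988098144531 237.3153076171875 34.052001953125 24.73863410949707 22.833654403686523
side wax_tin 0.77 [279.7, 221.5, 308.7, 252.1] (np.float64(292.7), np.float64(235.3)) 613
   rect 292.5 235.5 27.0 25.0 90.0
```

```bash
ls pics
```

```text
f1.png
f2.png
side0.png
top0.png
wrist0.png
```

View pics/f1.png

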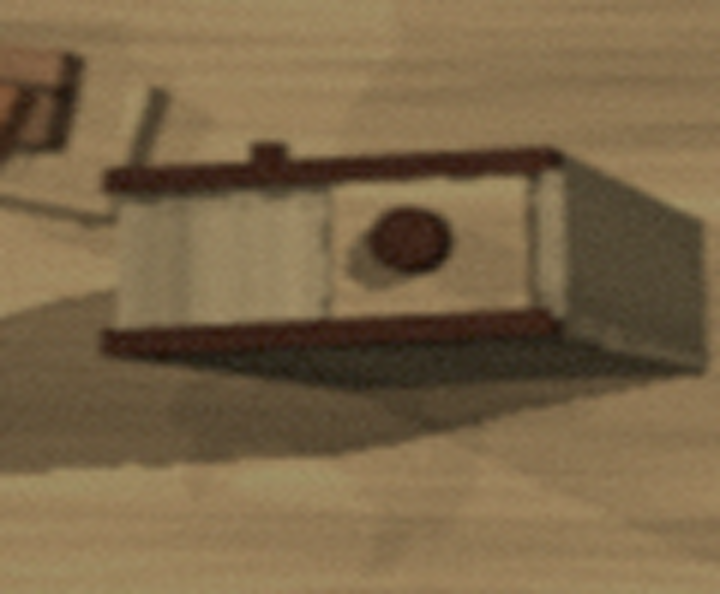

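View pics/f2.png

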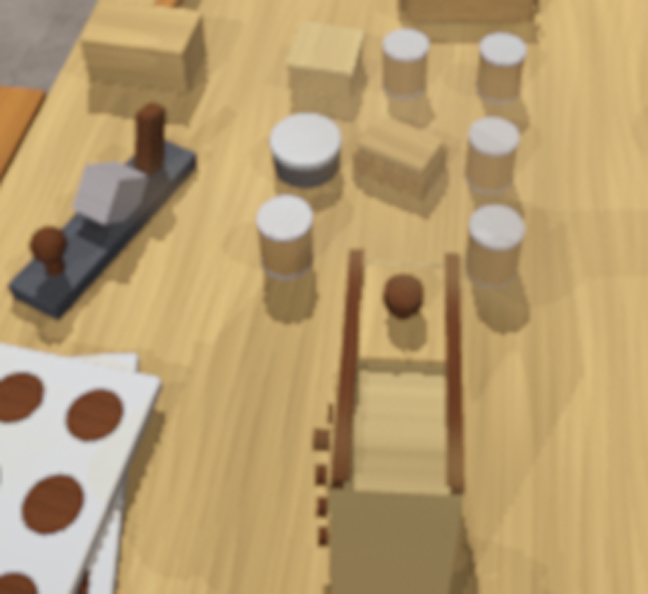

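```bash
python3 - <<'E'
from h import *
np.set_printoptions(precision=4,suppress=True)
f=lambda X,Y:(90+X/6-.5+.08,150+Y/5.4-.5+.09)
C=[onz("top",f(*p),.218) for p in [(105,172),(560,148),(560,332),(102,356)]]
for c in C: print(c)
print("ctr",np.mean(C,0))
a=C[0]-C[1];b=C[3]-C[2]; print(np.linalg.norm(a),np.linalg.norm(b),np.degrees(np.arctan2(-a[0],a[1])),np.degrees(np.arctan2(-b[0],b[1])), np.linalg.norm(C[0]-C[3]))
print("cover corners",*[onz("top",f(*p),.214) for p in [(332,190),(530,178),(530,312),(330,322)]])
print("knob",onz("top",f(410,238),.238))
def tri(c1,p1,c2,p2):
    o1,d1=ray(c1,p1);o2,d2=ray(c2,p2)
    A=np.c_[d1,-d2];x=np.linalg.lstsq(A,o2-o1,rcond=None)[0]; return (o1+d1*x[0]+o2+d2*x[1])/2
print("knob tri",tri("top",f(410,238),"side",(180+404/2.7,180+296/2.7)))
cans={"top":[(258,160),(353,193),(261,232),(304,231),(356,233)],"side":[]}
# segment lids: bright grey
for cam in ["top","side"]:
    im=env.camera(cam); hsv=cv2.cvtColor(im,cv2.COLOR_RGB2HSV)
    m=((hsv[...,1]<60)&(hsv[...,2]>110)).astype(np.uint8)
    n,l,st,ce=cv2.connectedComponentsWithStats(m)
    for i in range(1,n):
        if 60<st[i,4]<700: print(cam,ce[i],st[i],onz(cam,ce[i],.062)[:2], onz(cam,ce[i],.04)[:2])
# carton and others
for u in [(437,216)]: pass
E
```

```text
[0.5458 0.4564 0.218 ]
[0.5595 0.2849 0.218 ]
[0.4814 0.2799 0.218 ]
[0.4681 0.4505 0.218 ]
ctr [0.5137 0.3679 0.218 ]
0.17204933815009596 0.1711224308417077 4.572616154006734 4.452483497077121 0.07795767078603605
cover corners [0.5405 0.3718 0.214 ] [0.5471 0.2968 0.214 ] [0.49   0.2931 0.214 ] [0.4843 0.3682 0.214 ]
knob [0.5173 0.331  0.238 ]
knob tri [0.5165 0.3337 0.2314]
top [266.3484  21.2254] [263   1   8  41 244] [1.0454 0.1286] [1.0593 0.1315]
top [272.2406  97.9528] [264  88  19  20 212] [0.8161 0.1042] [0.8249 0.1067]
top [502.2647 126.4265] [497 121  11  11  68] [ 0.7477 -0.5363] [ 0.7551 -0.5477]
top [146.0253 133.2025] [132 128  37  12 237] [0.7074 0.4464] [0.7139 0.4562]
top [302.9171 160.3462] [290 148  27  26 543] [0.6402 0.0149] [0.6453 0.0154]
top [257.2014 158.3633] [248 150  20  18 278] [0.6431 0.1396] [0.6483 0.1428]
top [353.2837 192.1349] [344 183  20  19 289] [ 0.5552 -0.123 ] [ 0.5585 -0.1254]
top [304.6865 229.6997] [295 220  20  20 303] [0.4517 0.0061] [0.4527 0.0064]
top [260.3197 231.1701] [251 222  20  20 294] [0.4456 0.1238] [0.4465 0.1267]
top [356.0
[... 496 characters left out ...]
 [622 148  18  18 174] [-0.4998 -0.5001] [-0.5292 -0.5368]
side [329.9306 196.1908] [322 190  17  13 173] [ 0.5526 -0.1214] [ 0.5543 -0.1469]
side [365.8807 197.8011] [358 192  17  13 176] [ 0.4442 -0.1292] [ 0.4427 -0.1549]
side [292.7011 231.8703] [280 222  27  21 455] [0.6385 0.0407] [0.6427 0.02  ]
side [362.4658 229.9772] [354 223  18  15 219] [0.4501 0.0077] [ 0.4487 -0.014 ]
side [219.1686 249.848 ] [204 239  30  25 421] [0.815  0.1294] [0.8245 0.1113]
side [284.9932 260.3231] [275 252  21  18 294] [0.6408 0.1409] [0.6451 0.1232]
side [363.4714 263.8   ] [354 256  20  17 280] [0.4437 0.1258] [0.4421 0.1076]
side [572.8387 391.8387] [559 382  30  18  62] [0.0351 0.3853] [0.0215 0.3747]
```

```bash
cat >> h.py <<'E'
np.set_printoptions(precision=4,suppress=True)
def go(x,y,z,jaw=None):
    "TCP target in world, jaw=angle (deg) of jaw line in world xy; prints dp and turn"
    s=env.sense(); R=s["tcp_rot"]; dp=R.T@(np.array([x,y,z])-s["eef_pos"])
    cur=np.degrees(np.arctan2(R[1,1],R[0,1])); t=0
    if jaw is not None:
        d=(jaw-cur+90)%180-90; t=-np.radians(d)
    print("dp",dp.round(4),"turn",round(t,3),"deg",round(np.degrees(t),1),"| cur jaw",cur.round(1),"pos",s["eef_pos"].round(4),"j6",s["joints"][5].round(1),"t",round(s["t"],2),"F",s["ft_force"].round(2),"gap",round(s["finger_gap"],4))
E
cat > go.py <<'E'
import sys; from h import go
a=[float(v) for v in sys.argv[1:]]; go(*a)
E
python3 - <<'E'
from h import *
im=env.camera("top")
t=cv2.resize(im[140:260,240:500],None,fx=3,fy=3,interpolation=cv2.INTER_CUBIC); cv2.imwrite("pics/t1.png",t[:,:,::-1])
E
python3 go.py .5165 .3335 .50 94.5
```

```text
dp [-0.3352 -0.0596 -0.0953] turn -0.499 deg -28.6 | cur jaw 65.9 pos [0.2349 0.5249 0.4047] j6 83.7 t 1.2 F [-0.24  0.54 -0.35] gap 0.0852
```

View pics/t1.png

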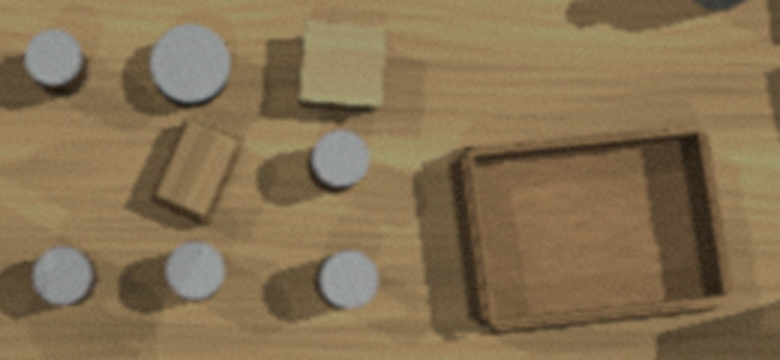

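```bash
python3 - <<'E'
from h import *
f=lambda X,Y:(240+X/3-.33,140+Y/3-.33)
C=[onz("top",f(*p),.05) for p in [(463,150),(704,133),(728,296),(488,331)]]
print(*C,"ctr",np.mean(C,0)); 
for i in range(4): d=C[i]-C[i-1]; print(np.linalg.norm(d),np.degrees(np.arctan2(d[1],d[0])))
for n,P,z in [("box",[(308,22),(384,27),(380,107),(302,103)],.044),("sand",[(188,122),(241,145),(207,218),(155,195)],.042),("tin",[(191,64)],.04)]:
    Q=[onz("top",f(*p),z)[:2] for p in P]; print(n,np.mean(Q,0),*Q)
E
python3 -m handwheel '[{"dp":[0,0,-0.05],"turn":-0.1,"grip":0},{"dp":[-0.05,-0.01,-0.085],"turn":-0.25,"grip":0},{"dp":[-0.11,-0.02,-0.095],"turn":-0.4,"grip":0},{"dp":[-0.17,-0.03,-0.095],"turn":-0.5,"grip":0},{"dp":[-0.23,-0.04,-0.095],"turn":-0.5,"grip":0}]' 40
```

```text
[ 0.566  -0.2359  0.05  ] [ 0.5861 -0.4574  0.05  ] [ 0.4378 -0.4734  0.05  ] [ 0.4028 -0.2566  0.05  ] ctr [ 0.4982 -0.3558  0.05  ]
0.1645470135956219 7.2422841375957425
0.2224535492009054 -84.81539879046471
0.14914579295307778 -173.84554855066716
0.21960464923352124 99.18398368911167
box [ 0.6448 -0.1271] [ 0.6846 -0.0939] [ 0.6813 -0.1647] [ 0.6056 -0.1609] [ 0.6079 -0.0889]
sand [0.5441 0.0058] [0.5884 0.0157] [ 0.5679 -0.0334] [ 0.5001 -0.0035] [0.5202 0.0443]
tin [0.6434 0.0142] [0.6434 0.0142]
t: 1.82
eef_pos: [0.4299, 0.3933, 0.5002]
tcp_rot: [[-0.997, -0.08, 0.001], [-0.08, 0.997, 0.001], [-0.001, 0.001, -1.0]]
ft_force: [-0.1, 0.6, 0.3]
finger_gap: 0.0853
```

```bash
python3 go.py .5 .3335 .50 94.5
```

```text
dp [-0.0651 -0.0652  0.0002] turn 0.002 deg 0.1 | cur jaw 94.6 pos [0.4299 0.3933 0.5002] j6 31.6 t 1.82 F [-0.06  0.63  0.33] gap 0.0853
```

```bash
python3 -m handwheel '[{"dp":[-0.03,-0.03,0],"turn":0,"grip":0},{"dp":[-0.065,-0.065,0],"turn":0,"grip":0},{"dp":[-0.065,-0.065,0],"turn":0,"grip":0}]'
python3 - <<'E'
from h import *
s=env.sense(); im=env.camera("wrist"); cv2.imwrite("pics/w1.png",im[:,:,::-1]); print(s["eef_pos"])
print(proj("wrist",[[.5165,.3335,.242],[.5165,.3335,.214],[.5175,.3231,.206]],s))
for n in ["cover","cover_knob"]:
    for d in env.silhouettes(n,"wrist"): print(n,d["score"],d["extent"])
E
```

```text
t: 2.2
eef_pos: [0.5008, 0.3325, 0.4991]
tcp_rot: [[-0.997, -0.074, 0.0], [-0.074, 0.997, -0.001], [-0.0, -0.001, -1.0]]
ft_force: [0.5, -0.7, 0.3]
finger_gap: 0.0857
[0.5008 0.3325 0.4991]
[[322.3768 223.5053]
 [322.0936 212.2353]
 [311.2988 209.6197]]
cover 0.68 [276.4, 186.0, 359.3, 243.1]
cover_knob 0.77 [276.6, 189.1, 359.1, 242.0]
```

View pics/w1.png

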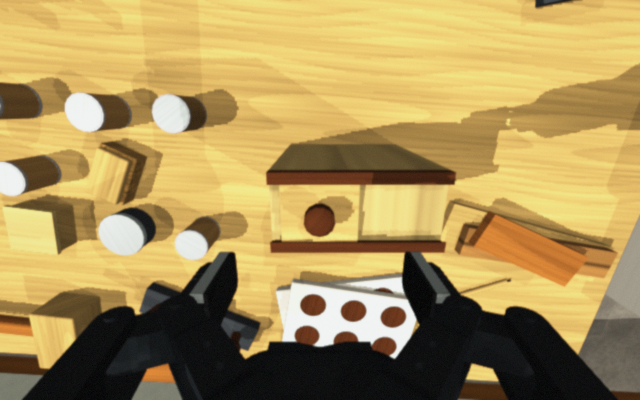

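```bash
python3 go.py .5165 .332 .393 94.5;  python3 -m handwheel '[{"dp":[-0.0155,0.0,0.03],"turn":0,"grip":0},{"dp":[-0.0155,0.0,0.08],"turn":0,"grip":0},{"dp":[-0.0155,0,0.1065],"turn":0,"grip":0},{"dp":[-0.0155,0,0.1065],"turn":0,"grip":0}]'; python3 go.py .5165 .332 .393 94.5
```

```text
dp [-0.0182 -0.0045  0.1067] turn 0.001 deg 0.1 | cur jaw 94.6 pos [0.498  0.335  0.4997] j6 23.3 t 2.35 F [ 0.28 -0.17 -0.68] gap 0.0856
t: 2.85
eef_pos: [0.5119, 0.3366, 0.391]
tcp_rot: [[-0.997, -0.081, -0.005], [-0.081, 0.997, -0.002], [0.005, -0.002, -1.0]]
ft_force: [0.1, -0.0, 0.3]
finger_gap: 0.0854
dp [-0.0042 -0.005  -0.002 ] turn 0.003 deg 0.2 | cur jaw 94.7 pos [0.5119 0.3366 0.391 ] j6 22.7 t 2.85 F [ 0.13 -0.05  0.33] gap 0.0854
```

```bash
python3 -m handwheel '[{"dp":[-0.004,-0.004,-0.001],"turn":0,"grip":0.3},{"dp":[-0.004,-0.004,-0.001],"turn":0,"grip":1},{"dp":[-0.004,-0.004,-0.001],"turn":0,"grip":1},{"dp":[-0.004,-0.004,-0.001],"turn":0,"grip":1},{"dp":[-0.004,-0.004,-0.001],"turn":0,"grip":1}]' 25; python3 go.py .5165 .332 .393 94.5
```

```text
t: 3.48
eef_pos: [0.5185, 0.3325, 0.3956]
tcp_rot: [[-0.997, -0.079, 0.002], [-0.079, 0.997, 0.001], [-0.002, 0.001, -1.0]]
ft_force: [-1.0, -0.9, 5.6]
finger_gap: 0.027
dp [ 0.002  -0.0003  0.0025] turn 0.001 deg 0.0 | cur jaw 94.5 pos [0.5185 0.3325 0.3956] j6 22.2 t 3.48 F [-1.02 -0.87  5.64] gap 0.027
```

```bash
python3 -m handwheel '[{"dp":[0,0.005,-0.002],"turn":0,"grip":1},{"dp":[0,0.025,-0.002],"turn":0,"grip":1},{"dp":[0,0.045,-0.002],"turn":0,"grip":1},{"dp":[0,0.065,-0.002],"turn":0,"grip":1},{"dp":[0,0.072,-0.002],"turn":0,"grip":1}]'; python3 go.py .5165 .332 .393 94.5
python3 -m handwheel '[{"dp":[0,0.00,0],"turn":0,"grip":1},{"dp":[0,0.002,0],"turn":0,"grip":1},{"dp":[0,0.002,0],"turn":0,"grip":1}]'; python3 go.py .511 .4068 .393 94.5
```

```text
t: 4.1
eef_pos: [0.5129, 0.4062, 0.3956]
tcp_rot: [[-0.997, -0.08, 0.002], [-0.08, 0.997, -0.0], [-0.002, -0.0, -1.0]]
ft_force: [5.9, -1.5, -2.9]
finger_gap: 0.0266
dp [ 0.0024 -0.0742  0.0026] turn 0.002 deg 0.1 | cur jaw 94.6 pos [0.5129 0.4062 0.3956] j6 28.2 t 4.1 F [ 5.86 -1.53 -2.88] gap 0.0266
t: 4.47
eef_pos: [0.5128, 0.4075, 0.3957]
tcp_rot: [[-0.997, -0.08, 0.002], [-0.08, 0.997, 0.0], [-0.002, 0.0, -1.0]]
ft_force: [5.5, -0.1, -4.7]
finger_gap: 0.0269
dp [ 0.0019 -0.0005  0.0027] turn 0.001 deg 0.1 | cur jaw 94.6 pos [0.5128 0.4075 0.3957] j6 28.4 t 4.47 F [ 5.49 -0.08 -4.74] gap 0.0269
```

```bash
python3 -m handwheel '[{"dp":[0,0,0],"turn":0,"grip":0},{"dp":[0,0,0],"turn":0,"grip":0},{"dp":[0,0,-0.04],"turn":0,"grip":0},{"dp":[0,0,-0.09],"turn":0,"grip":0},{"dp":[0.02,-0.04,-0.10],"turn":0,"grip":0}]'; python3 -m handwheel '[{"dp":[0,-0.06,0],"turn":0,"grip":0},{"dp":[0,-0.06,0],"turn":0,"grip":0},{"dp":[0,-0.06,0],"turn":0,"grip":0}]'
python3 - <<'E'
from h import *
env.camera("top")
s=env.sense(); im=env.camera("wrist"); cv2.imwrite("pics/w2.png",im[:,:,::-1]); print(s["eef_pos"],s["joint_vel"])
m=np.array([.5175,.3231,.206]);yv=np.array([-.0785,.9969,0]);xv=np.array([.9969,.0785,0])
P=[m+a*.03*xv+b*.03*yv for a in(-1,1) for b in(-1,1)]
print(proj("wrist",P,s))
E
```

```text
t: 5.1
eef_pos: [0.4973, 0.3671, 0.5005]
tcp_rot: [[-0.997, -0.082, 0.009], [-0.082, 0.997, 0.006], [-0.009, 0.006, -1.0]]
ft_force: [1.2, -0.4, 0.0]
finger_gap: 0.0849
t: 5.48
eef_pos: [0.5, 0.305, 0.4965]
tcp_rot: [[-0.997, -0.079, -0.0], [-0.079, 0.997, 0.001], [0.0, 0.001, -1.0]]
ft_force: [0.0, 0.7, 1.2]
finger_gap: 0.0854
[0.5001 0.3055 0.4963] [ 0.7281  0.6101  0.5282 -0.0083 -0.1438 -0.0811]
[[307.1075 183.2259]
 [371.1735 183.3553]
 [307.7455 241.498 ]
 [367.7471 241.596 ]]
```

View pics/w2.png

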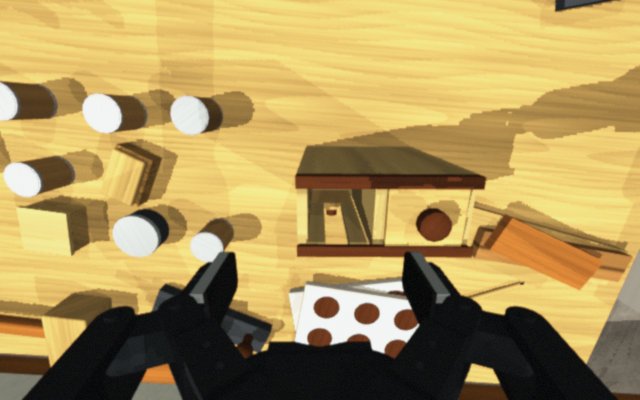

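```bash
cat >> h.py <<'E'
def cans():
    for cam in ["top","side"]:
        im=env.camera(cam); hsv=cv2.cvtColor(im,cv2.COLOR_RGB2HSV)
        m=((hsv[...,1]<60)&(hsv[...,2]>110)).astype(np.uint8)
        n,l,st,ce=cv2.connectedComponentsWithStats(m); o=[]
        for i in range(1,n):
            p=onz(cam,ce[i],.062)[:2]
            if 60<st[i,4]<700 and .3<p[0]<.75 and -.5<p[1]<.3: o.append((p.round(4).tolist(),int(st[i,4])))
        print(cam,o)
E
python3 -c "from h import *; cans()"; python3 go.py .4447 .125 .30 95
```

```text
top [([0.6402, 0.0147], 537), ([0.643, 0.1398], 281), ([0.5552, -0.1231], 291), ([0.4515, 0.0066], 315), ([0.4454, 0.1235], 299), ([0.4465, -0.1308], 301)]
side [([0.5047, -0.2535], 182), ([0.5597, -0.1121], 91), ([0.4365, -0.1217], 102), ([0.6384, 0.0412], 462), ([0.448, 0.0083], 207), ([0.6408, 0.141], 299), ([0.4437, 0.1259], 281)]
dp [ 0.0699 -0.1759  0.1959] turn -0.007 deg -0.4 | cur jaw 94.6 pos [0.5002 0.3059 0.496 ] j6 20.6 t 5.67 F [ 0.15 -0.33  0.36] gap 0.0854
```

```bash
python3 -m handwheel '[{"dp":[0.02,-0.05,0.0],"turn":0,"grip":0},{"dp":[0.04,-0.10,0.03],"turn":0,"grip":0},{"dp":[0.06,-0.15,0.08],"turn":0,"grip":0},{"dp":[0.07,-0.176,0.13],"turn":0,"grip":0},{"dp":[0.07,-0.176,0.18],"turn":0,"grip":0}]';python3 -m handwheel '[{"dp":[0,0,0],"turn":0,"grip":0},{"dp":[0,0,0],"turn":0,"grip":0}]'; python3 go.py .4447 .125 .205 95
```

```text
t: 6.3
eef_pos: [0.444, 0.1228, 0.3152]
tcp_rot: [[-0.997, -0.077, 0.001], [-0.077, 0.997, 0.0], [-0.001, -0.0, -1.0]]
ft_force: [0.7, 0.2, -0.9]
finger_gap: 0.0853
t: 6.55
eef_pos: [0.4456, 0.1246, 0.318]
tcp_rot: [[-0.997, -0.08, 0.002], [-0.08, 0.997, 0.001], [-0.002, 0.0, -1.0]]
ft_force: [0.4, 0.3, 1.1]
finger_gap: 0.0859
dp [0.0011 0.0005 0.113 ] turn -0.007 deg -0.4 | cur jaw 94.6 pos [0.4456 0.1246 0.318 ] j6 3.2 t 6.55 F [0.43 0.32 1.12] gap 0.0859
```

```bash
python3 -m handwheel '[{"dp":[0.001,0,0.05],"turn":0,"grip":0},{"dp":[0.001,0,0.10],"turn":0,"grip":0},{"dp":[0.001,0,0.113],"turn":0,"grip":0},{"dp":[0.001,0,0.113],"turn":0,"grip":1},{"dp":[0.001,0,0.113],"turn":0,"grip":1}]' 50;python3 -m handwheel '[{"dp":[0,0,0],"turn":0,"grip":1},{"dp":[0,0,0],"turn":0,"grip":1},{"dp":[0,0,-0.05],"turn":0,"grip":1},{"dp":[0,0,-0.05],"turn":0,"grip":1},{"dp":[0,0,-0.05],"turn":0,"grip":1}]'; python3 go.py .4447 .125 .205 95;python3 -m handwheel '[{"dp":[0,0,0],"turn":0,"grip":1},{"dp":[0,0,0],"turn":0,"grip":1}]'
```

```text
t: 7.18
eef_pos: [0.4453, 0.1241, 0.2055]
tcp_rot: [[-0.997, -0.08, 0.005], [-0.08, 0.997, 0.0], [-0.005, -0.0, -1.0]]
ft_force: [-0.0, -7.9, 9.7]
finger_gap: 0.0516
t: 7.8
eef_pos: [0.4434, 0.1237, 0.2534]
tcp_rot: [[-0.997, -0.079, 0.001], [-0.079, 0.997, 0.0], [-0.001, 0.0, -1.0]]
ft_force: [0.1, -0.2, -5.4]
finger_gap: 0.0505
dp [-0.0014  0.0011  0.0484] turn -0.008 deg -0.5 | cur jaw 94.5 pos [0.4434 0.1237 0.2534] j6 3.2 t 7.8 F [ 0.15 -0.23 -5.39] gap 0.0505
t: 8.05
eef_pos: [0.4427, 0.1236, 0.2521]
tcp_rot: [[-0.997, -0.079, -0.003], [-0.079, 0.997, -0.0], [0.003, -0.0, -1.0]]
ft_force: [-0.5, -0.7, -4.9]
finger_gap: 0.0506
```

```bash
python3 go.py .47 -.34 .32 97;python3 -m handwheel '[{"dp":[0,-0.04,-0.04],"turn":0,"grip":1},{"dp":[0,-0.10,-0.067],"turn":0,"grip":1},{"dp":[0,-0.16,-0.067],"turn":-0.02,"grip":1},{"dp":[0.00,-0.22,-0.067],"turn":-0.03,"grip":1},{"dp":[0.005,-0.28,-0.067],"turn":-0.04,"grip":1}]';python3 go.py .47 -.34 .32 97
```

```text
dp [ 0.0097 -0.4644 -0.0678] turn -0.043 deg -2.5 | cur jaw 94.5 pos [0.4427 0.1236 0.2521] j6 3.1 t 8.05 F [-0.5  -0.72 -4.94] gap 0.0506
t: 8.68
eef_pos: [0.4605, -0.1578, 0.3197]
tcp_rot: [[-0.993, -0.119, -0.0], [-0.119, 0.993, 0.001], [0.0, 0.001, -1.0]]
ft_force: [1.0, 0.2, -5.3]
finger_gap: 0.0506
dp [ 0.0123 -0.1821 -0.0004] turn -0.003 deg -0.1 | cur jaw 96.9 pos [ 0.4605 -0.1578  0.3197] j6 -33.2 t 8.68 F [ 1.01  0.15 -5.26] gap 0.0506
```

```bash
python3 -m handwheel '[{"dp":[0,-0.06,0],"turn":0,"grip":1},{"dp":[0,-0.12,0],"turn":0,"grip":1},{"dp":[0.01,-0.18,0],"turn":0,"grip":1},{"dp":[0.01,-0.18,0],"turn":0,"grip":1},{"dp":[0.01,-0.18,0],"turn":0,"grip":1}]'
python3 - <<'E'
from h import *
s=env.sense(); im=env.camera("wrist"); cv2.imwrite("pics/w3.png",im[:,:,::-1]); print(s["eef_pos"],s["joint_vel"])
c=np.array([.496,-.356,.05]);a=np.radians(7);xv=np.array([np.cos(a),np.sin(a),0]);yv=np.array([-np.sin(a),np.cos(a),0])
P=[c+i*.079*xv+j*.109*yv for i in(-1,1) for j in(-1,1)]
print(proj("wrist",P,s)); np.savez("w3.npz",**{k:s[k] for k in("eef_pos","tcp_rot")})
E
```

```text
t: 9.3
eef_pos: [0.4716, -0.3356, 0.3189]
tcp_rot: [[-0.993, -0.118, -0.002], [-0.118, 0.993, 0.002], [0.002, 0.003, -1.0]]
ft_force: [-0.5, 1.9, -5.7]
finger_gap: 0.0508
[ 0.4716 -0.3356  0.3189] [ 1.5469 -1.1128 -1.1764 -0.0168 -0.1175  0.0299]
[[159.29   136.0875]
 [426.298  135.2864]
 [186.837  300.3179]
 [408.6595 299.3788]]
```

View pics/w3.png

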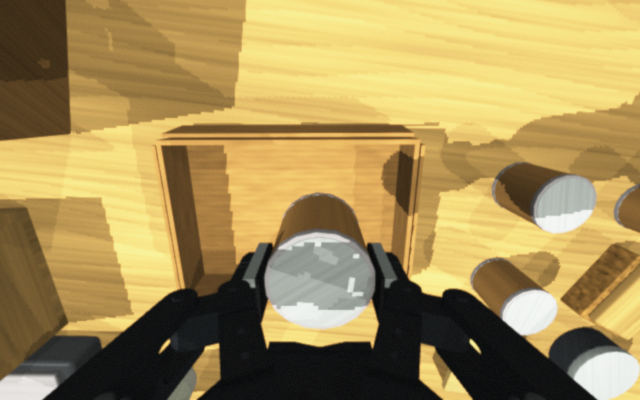

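```bash
python3 go.py .5418 -.4032 .30 97;python3 -m handwheel '[{"dp":[-0.03,-0.03,0],"turn":0,"grip":1},{"dp":[-0.062,-0.059,0.01],"turn":0,"grip":1},{"dp":[-0.062,-0.059,0.04],"turn":0,"grip":1},{"dp":[-0.062,-0.059,0.05],"turn":0,"grip":1},{"dp":[-0.062,-0.059,0.05],"turn":0,"grip":1}]';python3 go.py .5418 -.4032 .2105 97
```

```text
dp [-0.0615 -0.0763  0.0188] turn -0.003 deg -0.2 | cur jaw 96.8 pos [ 0.4717 -0.3348  0.3191] j6 -48.5 t 9.35 F [-0.61  1.03 -5.55] gap 0.0506
t: 9.98
eef_pos: [0.5401, -0.3852, 0.2691]
tcp_rot: [[-0.993, -0.12, -0.003], [-0.12, 0.993, 0.003], [0.003, 0.003, -1.0]]
ft_force: [-0.5, 0.6, -5.5]
finger_gap: 0.0508
dp [ 0.0003 -0.0183  0.0585] turn -0.002 deg -0.1 | cur jaw 96.9 pos [ 0.5401 -0.3852  0.2691] j6 -47.9 t 9.97 F [-0.47  0.56 -5.47] gap 0.0508
```

```bash
python3 -m handwheel '[{"dp":[0,-0.018,0],"turn":0,"grip":1},{"dp":[0,-0.018,0.03],"turn":0,"grip":1},{"dp":[0,-0.018,0.05],"turn":0,"grip":1},{"dp":[0,-0.018,0.057],"turn":0,"grip":1},{"dp":[0,-0.018,0.057],"turn":0,"grip":1}]';python3 go.py .5418 -.4032 .2105 97
```

```text
t: 10.6
eef_pos: [0.5429, -0.4045, 0.214]
tcp_rot: [[-0.993, -0.119, 0.0], [-0.119, 0.993, -0.0], [-0.0, -0.0, -1.0]]
ft_force: [-0.4, -0.5, -5.4]
finger_gap: 0.0507
dp [0.0009 0.0015 0.0035] turn -0.003 deg -0.2 | cur jaw 96.8 pos [ 0.5429 -0.4045  0.214 ] j6 -48.9 t 10.6 F [-0.42 -0.5  -5.36] gap 0.0507
```

```bash
python3 -m handwheel '[{"dp":[0,0.001,0.003],"turn":0,"grip":1},{"dp":[0,0.001,0.004],"turn":0,"grip":1},{"dp":[0,0.001,0.004],"turn":0,"grip":0.25},{"dp":[0,0.001,0.004],"turn":0,"grip":0.25},{"dp":[0,0.001,0.004],"turn":0,"grip":0.25}]';python3 go.py .5418 -.4032 .2105 97;python3 -m handwheel '[{"dp":[0,0,-0.03],"turn":0,"grip":0.25},{"dp":[0,0,-0.07],"turn":0,"grip":0.25},{"dp":[0.0,0.0,-0.11],"turn":0,"grip":0},{"dp":[0.02,0.06,-0.11],"turn":0,"grip":0},{"dp":[0.04,0.12,-0.11],"turn":0,"grip":0}]'; python3 -m handwheel '[{"dp":[0,0.06,0],"turn":0,"grip":0},{"dp":[0.03,0.12,0],"turn":0,"grip":0},{"dp":[0.05,0.12,0],"turn":0,"grip":0}]'
python3 -c "
from h import *; cans(); im=env.camera('wrist');cv2.imwrite('pics/w4.png',im[:,:,::-1])"
python3 go.py .4455 -.130 .28 95
```

```text
t: 11.22
eef_pos: [0.543, -0.4041, 0.2101]
tcp_rot: [[-0.993, -0.119, 0.001], [-0.119, 0.993, -0.001], [-0.001, -0.001, -1.0]]
ft_force: [0.4, 0.6, 0.6]
finger_gap: 0.0638
dp [ 0.0011  0.0011 -0.0004] turn -0.003 deg -0.2 | cur jaw 96.8 pos [ 0.543  -0.4041  0.2101] j6 -48.8 t 11.22 F [0.41 0.55 0.58] gap 0.0638
t: 11.85
eef_pos: [0.4895, -0.2905, 0.3205]
tcp_rot: [[-0.993, -0.118, 0.004], [-0.118, 0.993, -0.002], [-0.003, -0.002, -1.0]]
ft_force: [0.8, 0.6, -0.1]
finger_gap: 0.0856
t: 12.22
eef_pos: [0.4235, -0.1742, 0.3191]
tcp_rot: [[-0.992, -0.123, -0.001], [-0.123, 0.992, 0.002], [0.001, 0.002, -1.0]]
ft_force: [0.8, -0.6, 0.4]
finger_gap: 0.0854
top [([0.6399, 0.0149], 548), ([0.6428, 0.1394], 283), ([0.5591, -0.0834], 286), ([0.5471, -0.4081], 241), ([0.4563, -0.4067], 165), ([0.4515, 0.0067], 311), ([0.4515, -0.1295], 234), ([0.3959, -0.3778], 168), ([0.3423, -0.4409], 80)]
side [([0.5401, -0.4077], 118), ([0.4442, -0.1292], 178), ([0.5569, -0.0814], 183), ([0.6383, 0.0411], 461), ([0.45, 0.0078], 220), ([0.6409, 0.141], 296)]
dp [-0.0259  0.0444  0.0398] turn 0.032 deg 1.8 | cur jaw 96.8 pos [ 0.425  -0.1772  0.3198] j6 -37.4 t 12.38 F [ 0.84  0.66 -0.04] gap 0.0852
```

View pics/w4.png

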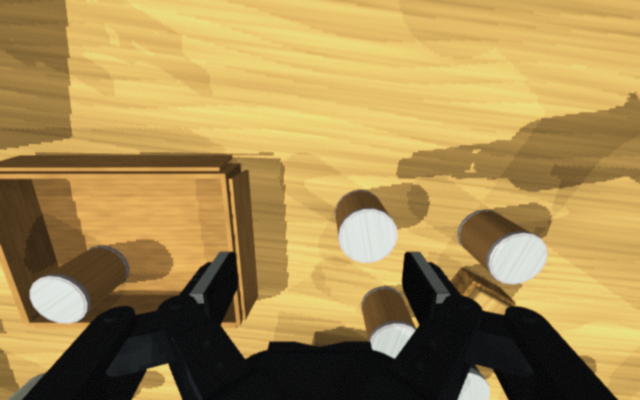

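```bash
python3 go.py .4445 -.130 .205 95; python3 -m handwheel '[{"dp":[-0.026,0.044,0.0],"turn":0.03,"grip":0},{"dp":[-0.026,0.044,0.02],"turn":0.03,"grip":0},{"dp":[-0.026,0.044,0.04],"turn":0.03,"grip":0},{"dp":[-0.026,0.044,0.04],"turn":0.03,"grip":0}]';python3 go.py .4445 -.130 .205 95
```

```text
dp [-0.0249  0.0446  0.1148] turn 0.032 deg 1.8 | cur jaw 96.8 pos [ 0.425  -0.1772  0.3198] j6 -37.4 t 12.38 F [ 0.84  0.66 -0.04] gap 0.0852
t: 12.88
eef_pos: [0.4464, -0.131, 0.2782]
tcp_rot: [[-0.996, -0.089, -0.002], [-0.089, 0.996, 0.001], [0.001, 0.001, -1.0]]
ft_force: [-0.2, 0.4, 0.2]
finger_gap: 0.0857
dp [0.0017 0.0011 0.0732] turn 0.002 deg 0.1 | cur jaw 95.1 pos [ 0.4464 -0.131   0.2782] j6 -29.3 t 12.88 F [-0.19  0.44  0.24] gap 0.0857
```

```bash
python3 -m handwheel '[{"dp":[0.002,0.001,0.05],"turn":0,"grip":0},{"dp":[0.002,0.001,0.073],"turn":0,"grip":0},{"dp":[0.002,0.001,0.073],"turn":0,"grip":0.2},{"dp":[0.002,0.001,0.073],"turn":0,"grip":1},{"dp":[0.002,0.001,0.073],"turn":0,"grip":1}]' 50;python3 -m handwheel '[{"dp":[0,0,0],"turn":0,"grip":1},{"dp":[0,0,0],"turn":0,"grip":1},{"dp":[0,0,-0.05],"turn":0,"grip":1},{"dp":[0,0,-0.09],"turn":0,"grip":1},{"dp":[0,0,-0.09],"turn":0,"grip":1}]'; python3 -m handwheel '[{"dp":[0,0,0],"turn":0,"grip":1},{"dp":[0,0,0],"turn":0,"grip":1}]'; python3 go.py .4445 -.130 .205 95
```

```text
t: 13.5
eef_pos: [0.4452, -0.1306, 0.208]
tcp_rot: [[-0.996, -0.089, 0.004], [-0.089, 0.996, -0.001], [-0.003, -0.002, -1.0]]
ft_force: [-0.1, -0.0, 1.8]
finger_gap: 0.0502
t: 14.12
eef_pos: [0.4456, -0.1306, 0.2998]
tcp_rot: [[-0.996, -0.089, 0.007], [-0.089, 0.996, -0.003], [-0.007, -0.004, -1.0]]
ft_force: [0.7, -0.2, -0.9]
finger_gap: 0.0508
t: 14.38
eef_pos: [0.4432, -0.1296, 0.2949]
tcp_rot: [[-0.996, -0.089, -0.002], [-0.089, 0.996, 0.001], [0.002, 0.001, -1.0]]
ft_force: [-0.2, -0.7, -0.2]
finger_gap: 0.0508
dp [-0.0015 -0.0006  0.0899] turn 0.002 deg 0.1 | cur jaw 95.1 pos [ 0.4432 -0.1296  0.2949] j6 -29.3 t 14.38 F [-0.19 -0.67 -0.25] gap 0.0508
```

```bash
python3 go.py .5175 .3231 .45 94.5; python3 -m handwheel '[{"dp":[0,0.04,-0.05],"turn":0,"grip":1},{"dp":[0,0.10,-0.08],"turn":0,"grip":1},{"dp":[0.0,0.16,-0.12],"turn":0,"grip":1},{"dp":[0,0.22,-0.155],"turn":0,"grip":1},{"dp":[0,0.28,-0.155],"turn":0,"grip":1}]';python3 go.py .5175 .3231 .45 94.5
```

```text
dp [-0.114   0.4445 -0.1547] turn 0.011 deg 0.6 | cur jaw 95.1 pos [ 0.4432 -0.1296  0.2949] j6 -29.3 t 14.38 F [-0.19 -0.67 -0.25] gap 0.0508
t: 15.0
eef_pos: [0.4206, 0.1331, 0.4498]
tcp_rot: [[-0.996, -0.088, 0.002], [-0.088, 0.996, 0.0], [-0.002, 0.0, -1.0]]
ft_force: [0.7, 0.9, -0.4]
finger_gap: 0.0507
dp [-0.1132  0.1808  0.    ] turn 0.01 deg 0.5 | cur jaw 95.0 pos [0.4206 0.1331 0.4498] j6 4.3 t 15.0 F [ 0.68  0.87 -0.44] gap 0.0507
```

```bash
python3 -m handwheel '[{"dp":[-0.04,0.04,0],"turn":0,"grip":1},{"dp":[-0.08,0.09,0],"turn":0,"grip":1},{"dp":[-0.113,0.14,0],"turn":0.01,"grip":1},{"dp":[-0.113,0.166,0],"turn":0.01,"grip":1},{"dp":[-0.113,0.166,0],"turn":0.01,"grip":1}]';python3 -m handwheel '[{"dp":[0,0,0],"turn":0,"grip":1},{"dp":[0,0,0],"turn":0,"grip":1}]';python3 go.py .5175 .3231 .4 94.5
```

```text
t: 15.62
eef_pos: [0.5182, 0.3087, 0.4462]
tcp_rot: [[-0.997, -0.082, -0.003], [-0.082, 0.997, -0.001], [0.004, -0.001, -1.0]]
ft_force: [0.6, -0.6, -0.6]
finger_gap: 0.0504
t: 15.88
eef_pos: [0.5182, 0.3058, 0.4487]
tcp_rot: [[-0.997, -0.078, -0.0], [-0.078, 0.997, -0.0], [0.0, -0.0, -1.0]]
ft_force: [-0.1, 0.1, 0.7]
finger_gap: 0.0509
dp [-0.0006  0.0173  0.0487] turn -0.001 deg -0.0 | cur jaw 94.5 pos [0.5182 0.3058 0.4487] j6 20.1 t 15.88 F [-0.13  0.06  0.65] gap 0.0509
```

```bash
python3 -m handwheel '[{"dp":[-0.0005,0.010,0],"turn":0,"grip":1},{"dp":[-0.0005,0.017,0.005],"turn":0,"grip":1},{"dp":[-0.0005,0.017,0.018],"turn":0,"grip":1},{"dp":[-0.0005,0.017,0.018],"turn":0,"grip":1},{"dp":[-0.0005,0.017,0.018],"turn":0,"grip":1}]'
python3 go.py .5175 .3231 .395 94.5
python3 - <<'E'
from h import *
s=env.sense();im=env.camera("wrist");cv2.imwrite("pics/w5.png",im[:,:,::-1])
im=env.camera("side");cv2.imwrite("pics/s5.png",cv2.resize(im[180:400,220:440],None,fx=2.7,fy=2.7,interpolation=cv2.INTER_CUBIC)[:,:,::-1])
E
```

```text
t: 16.5
eef_pos: [0.5173, 0.3238, 0.4304]
tcp_rot: [[-0.997, -0.079, -0.001], [-0.079, 0.997, -0.0], [0.001, -0.0, -1.0]]
ft_force: [-0.7, -0.3, -0.9]
finger_gap: 0.0508
dp [-0.0001 -0.0007  0.0354] turn 0.001 deg 0.0 | cur jaw 94.5 pos [0.5173 0.3238 0.4304] j6 21.6 t 16.5 F [-0.65 -0.28 -0.93] gap 0.0508
```

View pics/w5.png

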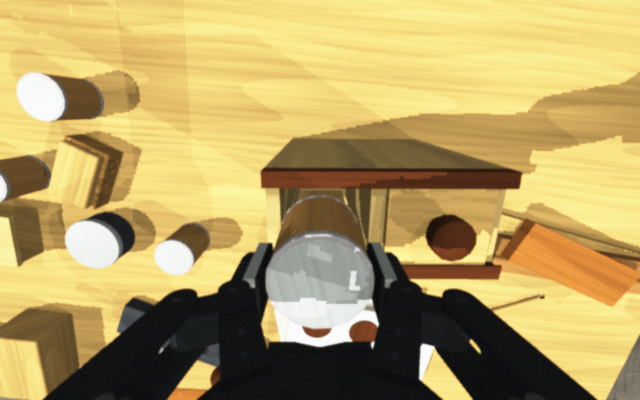

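View pics/s5.png

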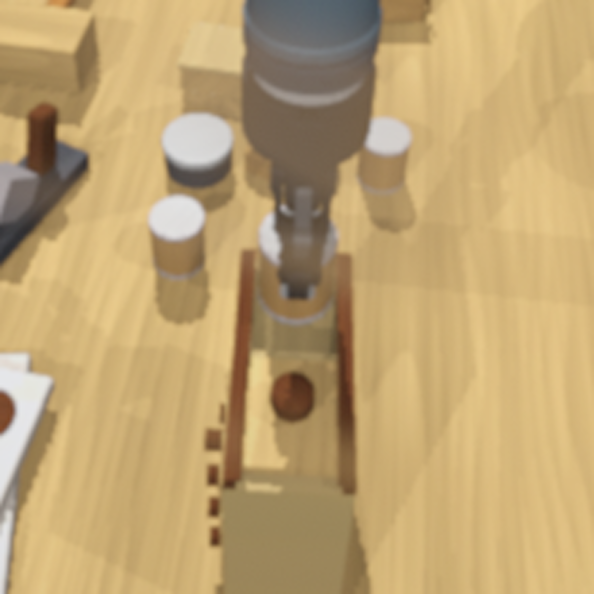

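```bash
python3 -m handwheel '[{"dp":[0,-0.0007,0.012],"turn":0,"grip":1},{"dp":[0,-0.0007,0.024],"turn":0,"grip":1},{"dp":[0,-0.0007,0.034],"turn":0,"grip":1},{"dp":[0,-0.0007,0.034],"turn":0,"grip":1}]'
python3 go.py .5175 .3231 .396 94.5
```

```text
t: 17.1
eef_pos: [0.5171, 0.323, 0.3951]
tcp_rot: [[-0.997, -0.079, -0.003], [-0.079, 0.997, -0.001], [0.003, -0.001, -1.0]]
ft_force: [-0.2, -0.0, 0.0]
finger_gap: 0.0506
dp [-0.0004  0.0001 -0.0009] turn 0.001 deg 0.0 | cur jaw 94.5 pos [0.5171 0.323  0.3951] j6 21.5 t 17.1 F [-0.22 -0.03  0.01] gap 0.0506
```

```bash
python3 -m handwheel '[{"dp":[0,0,0],"turn":0,"grip":0.27},{"dp":[0,0,0],"turn":0,"grip":0.27},{"dp":[0,0,0],"turn":0,"grip":0.27},{"dp":[0,0,-0.04],"turn":0,"grip":0.27},{"dp":[0.0,0.0,-0.09],"turn":0,"grip":0.2}]'
python3 -m handwheel '[{"dp":[0.02,0,0],"turn":0,"grip":0},{"dp":[0.02,-0.01,0],"turn":0,"grip":0},{"dp":[0.02,-0.01,0],"turn":0,"grip":0}]'
python3 - <<'E'
from h import *
im=env.camera("wrist");cv2.imwrite("pics/w6.png",im[:,:,::-1])
cans()
E
python3 go.py .451 .0072 .32 95
```

```text
t: 17.73
eef_pos: [0.5172, 0.3231, 0.4867]
tcp_rot: [[-0.997, -0.079, -0.002], [-0.079, 0.997, -0.001], [0.002, -0.001, -1.0]]
ft_force: [0.3, 0.0, 0.9]
finger_gap: 0.0684
t: 18.1
eef_pos: [0.4986, 0.3109, 0.4863]
tcp_rot: [[-0.997, -0.078, -0.0], [-0.078, 0.997, -0.001], [0.001, -0.0, -1.0]]
ft_force: [0.3, 0.1, -0.2]
finger_gap: 0.0856
top [([0.6403, 0.0146], 534), ([0.643, 0.1396], 278), ([0.5594, -0.0837], 286), ([0.5432, -0.4061], 289), ([0.4517, 0.0066], 312)]
side [([0.5004, -0.2073], 178), ([0.5614, -0.0766], 135), ([0.6385, 0.0411], 460), ([0.4472, 0.0083], 189), ([0.6408, 0.141], 299)]
dp [ 0.0712 -0.2995  0.166 ] turn -0.009 deg -0.5 | cur jaw 94.5 pos [0.4987 0.3115 0.4858] j6 21.3 t 18.25 F [-0.56  0.59 -0.11] gap 0.0852
```

View pics/w6.png

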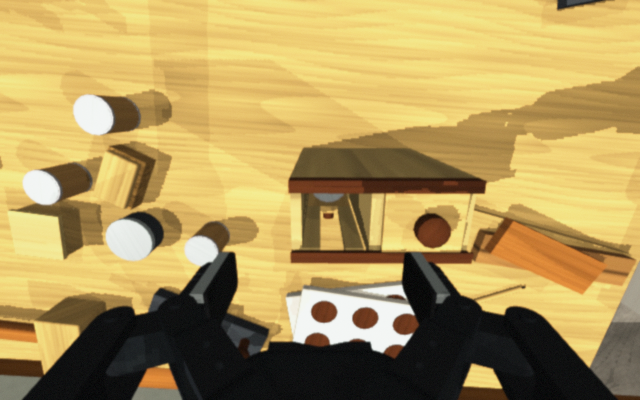

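```bash
python3 -m handwheel '[{"dp":[0.02,-0.06,0.0],"turn":0,"grip":0},{"dp":[0.04,-0.12,0.03],"turn":0,"grip":0},{"dp":[0.06,-0.18,0.08],"turn":0,"grip":0},{"dp":[0.071,-0.24,0.13],"turn":0,"grip":0},{"dp":[0.071,-0.297,0.17],"turn":0,"grip":0}]';python3 -m handwheel '[{"dp":[0,0,0],"turn":0,"grip":0},{"dp":[0,0,0],"turn":0,"grip":0},{"dp":[0,0,0],"turn":0,"grip":0}]'; python3 go.py .451 .0072 .206 95
```

```text
t: 18.88
eef_pos: [0.4503, 0.048, 0.3445]
tcp_rot: [[-0.997, -0.08, -0.0], [-0.08, 0.997, 0.0], [0.0, 0.0, -1.0]]
ft_force: [1.2, 0.3, -1.6]
finger_gap: 0.0855
t: 19.25
eef_pos: [0.4519, 0.0502, 0.347]
tcp_rot: [[-0.997, -0.081, 0.002], [-0.081, 0.997, 0.0], [-0.002, 0.0, -1.0]]
ft_force: [0.9, 0.5, -0.2]
finger_gap: 0.0856
dp [ 0.0048 -0.0429  0.141 ] turn -0.006 deg -0.4 | cur jaw 94.6 pos [0.4519 0.0502 0.347 ] j6 -6.3 t 19.25 F [ 0.9   0.46 -0.21] gap 0.0856
```

```bash
python3 -m handwheel '[{"dp":[0.004,-0.035,0.02],"turn":0,"grip":0},{"dp":[0.004,-0.043,0.06],"turn":0,"grip":0},{"dp":[0.004,-0.043,0.08],"turn":0,"grip":0},{"dp":[0.004,-0.043,0.08],"turn":0,"grip":0}]'; python3 go.py .451 .0072 .206 95
```

```text
t: 19.75
eef_pos: [0.4503, 0.0071, 0.2654]
tcp_rot: [[-0.997, -0.081, -0.002], [-0.081, 0.997, 0.0], [0.002, 0.001, -1.0]]
ft_force: [0.3, 0.2, -0.1]
finger_gap: 0.0853
dp [-0.0008  0.      0.0594] turn -0.006 deg -0.4 | cur jaw 94.6 pos [0.4503 0.0071 0.2654] j6 -11.8 t 19.75 F [ 0.33  0.24 -0.09] gap 0.0853
```

```bash
python3 -m handwheel '[{"dp":[0,0,0.04],"turn":0,"grip":0},{"dp":[0,0,0.059],"turn":0,"grip":0},{"dp":[0,0,0.059],"turn":0,"grip":0.2},{"dp":[0,0,0.059],"turn":0,"grip":1},{"dp":[0,0,0.059],"turn":0,"grip":1}]' 50;python3 -m handwheel '[{"dp":[0,0,0],"turn":0,"grip":1},{"dp":[0,0,0],"turn":0,"grip":1},{"dp":[0,0,-0.05],"turn":0,"grip":1},{"dp":[0,0,-0.09],"turn":0,"grip":1},{"dp":[0,0,-0.09],"turn":0,"grip":1}]'; python3 -m handwheel '[{"dp":[0,0,0],"turn":0,"grip":1},{"dp":[0,0,0],"turn":0,"grip":1}]'; python3 go.py .5175 .3231 .45 94.5; python3 go.py .5418 -.3 .32 97
```

```text
t: 20.38
eef_pos: [0.4519, 0.0063, 0.2089]
tcp_rot: [[-0.997, -0.08, 0.004], [-0.08, 0.997, -0.0], [-0.004, -0.0, -1.0]]
ft_force: [-1.1, 0.8, 5.6]
finger_gap: 0.0506
t: 21.0
eef_pos: [0.4525, 0.006, 0.3009]
tcp_rot: [[-0.997, -0.079, 0.008], [-0.079, 0.997, -0.001], [-0.008, -0.002, -1.0]]
ft_force: [0.4, -0.8, -0.3]
finger_gap: 0.0508
t: 21.25
eef_pos: [0.4498, 0.0063, 0.2958]
tcp_rot: [[-0.997, -0.079, -0.002], [-0.079, 0.997, 0.0], [0.002, 0.001, -1.0]]
ft_force: [-1.4, -0.0, -1.2]
finger_gap: 0.0507
dp [-0.0922  0.3106 -0.1543] turn 0.001 deg 0.0 | cur jaw 94.5 pos [0.4498 0.0063 0.2958] j6 -11.8 t 21.25 F [-1.41 -0.01 -1.22] gap 0.0507
dp [-0.0675 -0.3126 -0.0246] turn -0.043 deg -2.5 | cur jaw 94.5 pos [0.4498 0.0063 0.2958] j6 -11.8 t 21.25 F [-1.41 -0.01 -1.22] gap 0.0507
```

Empty. To the feeder, keeping y short of it until I'm high.

```bash
python3 -m handwheel '[{"dp":[0,0.03,-0.05],"turn":0,"grip":1},{"dp":[0,0.06,-0.10],"turn":0,"grip":1},{"dp":[-0.02,0.10,-0.135],"turn":0,"grip":1},{"dp":[-0.04,0.15,-0.15],"turn":0,"grip":1},{"dp":[-0.06,0.20,-0.154],"turn":0,"grip":1}]';python3 -m handwheel '[{"dp":[-0.02,0.04,0],"turn":0,"grip":1},{"dp":[-0.03,0.08,0],"turn":0,"grip":1},{"dp":[-0.03,0.08,0],"turn":0,"grip":1},{"dp":[-0.03,0.08,0],"turn":0,"grip":1}]';python3 go.py .5175 .3231 .43 94.5
```

```text
t: 21.88
eef_pos: [0.495, 0.2119, 0.4512]
tcp_rot: [[-0.997, -0.079, 0.001], [-0.079, 0.997, 0.0], [-0.001, -0.0, -1.0]]
ft_force: [1.2, -0.1, -1.7]
finger_gap: 0.0509
t: 22.38
eef_pos: [0.5179, 0.2921, 0.4496]
tcp_rot: [[-0.997, -0.079, -0.002], [-0.079, 0.997, -0.001], [0.002, -0.001, -1.0]]
ft_force: [-0.1, -0.3, 0.0]
finger_gap: 0.0505
dp [-0.0021  0.0309  0.0196] turn 0.001 deg 0.0 | cur jaw 94.5 pos [0.5179 0.2921 0.4496] j6 18.8 t 22.38 F [-0.13 -0.29  0.01] gap 0.0505
```

```bash
python3 -m handwheel '[{"dp":[-0.002,0.02,0],"turn":0,"grip":1},{"dp":[-0.002,0.031,0.01],"turn":0,"grip":1},{"dp":[-0.002,0.031,0.019],"turn":0,"grip":1},{"dp":[-0.002,0.031,0.019],"turn":0,"grip":1},{"dp":[-0.002,0.031,0.019],"turn":0,"grip":1}]';python3 go.py .5172 .3231 .397 94.5
```

```text
t: 23.0
eef_pos: [0.5175, 0.3231, 0.4319]
tcp_rot: [[-0.997, -0.079, -0.0], [-0.079, 0.997, -0.0], [0.0, -0.0, -1.0]]
ft_force: [0.4, 0.4, -0.9]
finger_gap: 0.0504
dp [0.0003 0.     0.0349] turn 0.0 deg 0.0 | cur jaw 94.5 pos [0.5175 0.3231 0.4319] j6 21.5 t 23.0 F [ 0.36  0.42 -0.93] gap 0.0504
```

```bash
python3 -m handwheel '[{"dp":[0,0,0.012],"turn":0,"grip":1},{"dp":[0,0,0.024],"turn":0,"grip":1},{"dp":[0,0,0.035],"turn":0,"grip":1},{"dp":[0,0,0.035],"turn":0,"grip":1}]'
python3 go.py .5172 .3231 .397 94.5
```

```text
t: 23.5
eef_pos: [0.5171, 0.3232, 0.3953]
tcp_rot: [[-0.997, -0.079, -0.003], [-0.079, 0.997, -0.001], [0.003, -0.001, -1.0]]
ft_force: [0.1, -0.9, -1.4]
finger_gap: 0.0508
dp [-0.     -0.0001 -0.0017] turn 0.001 deg 0.0 | cur jaw 94.5 pos [0.5171 0.3232 0.3953] j6 21.5 t 23.5 F [ 0.07 -0.88 -1.38] gap 0.0508
```

```bash
python3 -m handwheel '[{"dp":[0,0,0],"turn":0,"grip":0.27},{"dp":[0,0,0],"turn":0,"grip":0.27},{"dp":[0,0,0],"turn":0,"grip":0.27},{"dp":[0,0,-0.04],"turn":0,"grip":0.27},{"dp":[0.0,0.0,-0.09],"turn":0,"grip":0.2}]'
python3 -m handwheel '[{"dp":[0.02,0,0],"turn":0,"grip":0},{"dp":[0.02,-0.01,0],"turn":0,"grip":0},{"dp":[0.02,-0.01,0],"turn":0,"grip":0}]'
python3 - <<'E'
from h import *
im=env.camera("wrist");cv2.imwrite("pics/w7.png",im[:,:,::-1])
cans()
E
python3 go.py .642 .1402 .40 95
```

```text
t: 24.12
eef_pos: [0.5173, 0.3233, 0.487]
tcp_rot: [[-0.997, -0.079, -0.002], [-0.079, 0.997, -0.001], [0.002, -0.001, -1.0]]
ft_force: [1.2, 1.0, 0.3]
finger_gap: 0.0684
t: 24.5
eef_pos: [0.4986, 0.3112, 0.4865]
tcp_rot: [[-0.997, -0.078, -0.0], [-0.078, 0.997, -0.001], [0.001, -0.001, -1.0]]
ft_force: [0.1, 0.2, -0.4]
finger_gap: 0.0854
top [([0.6401, 0.0146], 536), ([0.643, 0.1395], 277), ([0.5593, -0.0836], 286), ([0.5433, -0.406], 286)]
side [([0.5008, -0.2072], 173), ([0.5614, -0.0766], 135), ([0.6384, 0.0411], 461), ([0.6408, 0.141], 299), ([0.5194, 0.2609], 100)]
dp [-0.1294 -0.1822  0.086 ] turn -0.009 deg -0.5 | cur jaw 94.5 pos [0.4988 0.3117 0.4861] j6 21.3 t 24.65 F [ 0.13  0.24 -0.  ] gap 0.0854
```

View pics/w7.png

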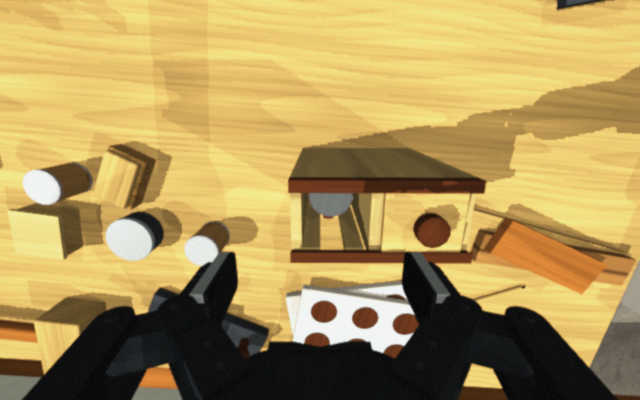

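```bash
python3 -m handwheel '[{"dp":[-0.02,-0.05,0.0],"turn":0,"grip":0},{"dp":[-0.04,-0.10,0.01],"turn":0,"grip":0},{"dp":[-0.07,-0.15,0.03],"turn":0,"grip":0},{"dp":[-0.105,-0.175,0.07],"turn":0,"grip":0},{"dp":[-0.129,-0.182,0.12],"turn":0,"grip":0}]';python3 -m handwheel '[{"dp":[0,0,0.04],"turn":0,"grip":0},{"dp":[0,0,0.08],"turn":0,"grip":0},{"dp":[0,0,0.08],"turn":0,"grip":0},{"dp":[0,0,0.08],"turn":0,"grip":0}]'; python3 go.py .642 .1402 .206 95
```

```text
t: 25.28
eef_pos: [0.6436, 0.1385, 0.3661]
tcp_rot: [[-0.997, -0.076, 0.003], [-0.076, 0.997, 0.0], [-0.003, -0.0, -1.0]]
ft_force: [0.6, 1.3, -0.4]
finger_gap: 0.085
t: 25.78
eef_pos: [0.642, 0.1408, 0.2882]
tcp_rot: [[-0.997, -0.079, 0.001], [-0.079, 0.997, 0.0], [-0.001, 0.0, -1.0]]
ft_force: [0.2, 0.8, 0.7]
finger_gap: 0.0855
dp [ 0.0001 -0.0006  0.0822] turn -0.008 deg -0.5 | cur jaw 94.5 pos [0.642  0.1408 0.2882] j6 2.3 t 25.77 F [0.23 0.77 0.66] gap 0.0855
```

```bash
python3 -m handwheel '[{"dp":[0,0,0.05],"turn":0,"grip":0},{"dp":[0,0,0.082],"turn":0,"grip":0},{"dp":[0,0,0.082],"turn":0,"grip":0.2},{"dp":[0,0,0.082],"turn":0,"grip":1},{"dp":[0,0,0.082],"turn":0,"grip":1}]' 50;python3 -m handwheel '[{"dp":[0,0,0],"turn":0,"grip":1},{"dp":[0,0,0],"turn":0,"grip":1},{"dp":[0,0,-0.05],"turn":0,"grip":1},{"dp":[0,0,-0.09],"turn":0,"grip":1},{"dp":[0,0,-0.09],"turn":0,"grip":1}]'; python3 -m handwheel '[{"dp":[0,0,0],"turn":0,"grip":1},{"dp":[0,0,0],"turn":0,"grip":1}]'; python3 go.py .5175 .3231 .45 94.5; python3 go.py .4684 -.358 .32 97
```

```text
t: 26.4
eef_pos: [0.6431, 0.1407, 0.2084]
tcp_rot: [[-0.997, -0.079, 0.006], [-0.079, 0.997, 0.0], [-0.006, -0.0, -1.0]]
ft_force: [-0.2, -0.9, 5.8]
finger_gap: 0.0505
t: 27.02
eef_pos: [0.6432, 0.141, 0.2994]
tcp_rot: [[-0.997, -0.079, 0.009], [-0.079, 0.997, 0.002], [-0.009, 0.001, -1.0]]
ft_force: [0.9, 1.3, -4.9]
finger_gap: 0.0505
t: 27.28
eef_pos: [0.6404, 0.1406, 0.2922]
tcp_rot: [[-0.997, -0.079, -0.005], [-0.079, 0.997, -0.0], [0.005, 0.0, -1.0]]
ft_force: [-0.7, 0.0, -5.5]
finger_gap: 0.0507
dp [ 0.1088  0.1917 -0.1573] turn 0.001 deg 0.0 | cur jaw 94.5 pos [0.6404 0.1406 0.2922] j6 2.3 t 27.27 F [-0.72  0.01 -5.52] gap 0.0507
dp [ 0.211  -0.4834 -0.0268] turn -0.043 deg -2.5 | cur jaw 94.5 pos [0.6404 0.1406 0.2922] j6 2.3 t 27.27 F [-0.72  0.01 -5.52] gap 0.0507
```

```bash
python3 go.py .5296 -.304 .32 97; python3 -m handwheel '[{"dp":[0.02,-0.04,-0.028],"turn":0,"grip":1},{"dp":[0.045,-0.09,-0.028],"turn":0,"grip":1},{"dp":[0.07,-0.145,-0.028],"turn":-0.02,"grip":1},{"dp":[0.095,-0.20,-0.028],"turn":-0.04,"grip":1},{"dp":[0.12,-0.255,-0.028],"turn":-0.043,"grip":1}]'; python3 go.py .5296 -.304 .32 97
```

```text
dp [ 0.1457 -0.4344 -0.0271] turn -0.043 deg -2.5 | cur jaw 94.5 pos [0.6404 0.1406 0.2922] j6 2.3 t 27.27 F [-0.72  0.01 -5.52] gap 0.0507
t: 27.9
eef_pos: [0.5405, -0.1244, 0.3213]
tcp_rot: [[-0.992, -0.122, -0.003], [-0.122, 0.992, 0.001], [0.002, 0.001, -1.0]]
ft_force: [1.1, -0.3, -5.4]
finger_gap: 0.0507
dp [ 0.0328 -0.1769  0.0011] turn 0.0 deg 0.0 | cur jaw 97.0 pos [ 0.5405 -0.1244  0.3213] j6 -26.5 t 27.9 F [ 1.08 -0.33 -5.42] gap 0.0507
```

```bash
python3 -m handwheel '[{"dp":[0.01,-0.055,0],"turn":0,"grip":1},{"dp":[0.02,-0.11,0],"turn":0,"grip":1},{"dp":[0.03,-0.16,0],"turn":0,"grip":1},{"dp":[0.03,-0.165,0.02],"turn":0,"grip":1},{"dp":[0.03,-0.165,0.05],"turn":0,"grip":1}]';python3 -m handwheel '[{"dp":[0,0,0],"turn":0,"grip":1},{"dp":[0,0,0],"turn":0,"grip":1}]'; python3 go.py .5296 -.304 .215 97
python3 -c "
from h import *; im=env.camera('wrist');cv2.imwrite('pics/w8.png',im[:,:,::-1])"
```

```text
t: 28.52
eef_pos: [0.5321, -0.2918, 0.2715]
tcp_rot: [[-0.993, -0.12, 0.0], [-0.12, 0.993, 0.0], [-0.0, 0.0, -1.0]]
ft_force: [-0.1, 0.5, -5.9]
finger_gap: 0.0501
t: 28.78
eef_pos: [0.5323, -0.2901, 0.2728]
tcp_rot: [[-0.993, -0.122, -0.001], [-0.122, 0.993, 0.001], [0.001, 0.001, -1.0]]
ft_force: [0.4, -0.9, -3.9]
finger_gap: 0.0504
dp [ 0.0043 -0.0135  0.0578] turn 0.0 deg 0.0 | cur jaw 97.0 pos [ 0.5323 -0.2901  0.2728] j6 -41.6 t 28.77 F [ 0.42 -0.94 -3.92] gap 0.0504
```

View pics/w8.png

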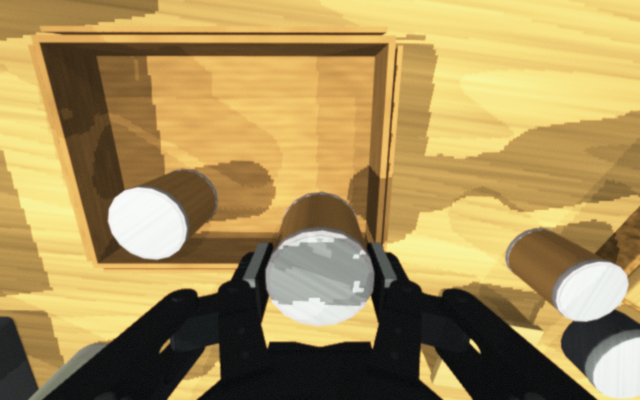

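```bash
python3 - <<'E'
from h import *
s=env.sense()
P=[onz("wrist",p,.05,s) for p in [(35,38),(396,36),(95,267),(385,240)]]
print(*P); a=P[0]-P[1]; b=P[2]-P[0]
print(np.linalg.norm(a),np.degrees(np.arctan2(-a[0],a[1]))+180,np.linalg.norm(b),np.degrees(np.arctan2(b[1],b[0])))
print((P[1]+P[2])/2)
E
```

```text
[ 0.4371 -0.4769  0.05  ] [ 0.4093 -0.2621  0.05  ] [ 0.5919 -0.4588  0.05  ] [ 0.5421 -0.2429  0.05  ]
0.21658941807936619 7.373753239068208 0.15587079669487697 6.698280666265794
[ 0.5006 -0.3605  0.05  ]
```

```bash
python3 go.py .530 -.308 .215 97; python3 -m handwheel '[{"dp":[0.004,-0.012,0],"turn":0,"grip":1},{"dp":[0.004,-0.017,0.01],"turn":0,"grip":1},{"dp":[0.004,-0.017,0.035],"turn":0,"grip":1},{"dp":[0.004,-0.017,0.055],"turn":0,"grip":1},{"dp":[0.004,-0.017,0.055],"turn":0,"grip":1}]';python3 go.py .530 -.308 .212 97
```

```text
dp [ 0.0049 -0.0171  0.0587] turn 0.0 deg 0.0 | cur jaw 97.0 pos [ 0.5327 -0.2904  0.2737] j6 -41.6 t 28.82 F [ 0.22  0.98 -5.57] gap 0.0505
t: 29.45
eef_pos: [0.5293, -0.3074, 0.2157]
tcp_rot: [[-0.993, -0.122, -0.004], [-0.122, 0.993, 0.003], [0.003, 0.003, -1.0]]
ft_force: [-0.9, -0.1, -5.7]
finger_gap: 0.0506
dp [-0.0006 -0.0007  0.0037] turn -0.0 deg -0.0 | cur jaw 97.0 pos [ 0.5293 -0.3074  0.2157] j6 -43.1 t 29.45 F [-0.9  -0.13 -5.7 ] gap 0.0506
```

```bash
python3 -m handwheel '[{"dp":[0,0,0.003],"turn":0,"grip":1},{"dp":[0,0,0.004],"turn":0,"grip":1},{"dp":[0,0,0.004],"turn":0,"grip":0.25},{"dp":[0,0,0.004],"turn":0,"grip":0.25},{"dp":[0,0,0.004],"turn":0,"grip":0.25}]';python3 -m handwheel '[{"dp":[0,0,-0.03],"turn":0,"grip":0.25},{"dp":[0,0,-0.07],"turn":0,"grip":0.25},{"dp":[0.0,0.0,-0.11],"turn":0,"grip":0},{"dp":[0.0,0.05,-0.11],"turn":0,"grip":0},{"dp":[0.02,0.10,-0.11],"turn":0,"grip":0}]'; python3 -m handwheel '[{"dp":[0.04,0.05,0],"turn":0,"grip":0},{"dp":[0.06,0.10,0],"turn":0,"grip":0},{"dp":[0.06,0.10,0],"turn":0,"grip":0}]'
python3 -c "
from h import *; cans(); im=env.camera('wrist');cv2.imwrite('pics/w9.png',im[:,:,::-1])"
python3 go.py .558 -.0825 .28 95
```

```text
t: 30.08
eef_pos: [0.5309, -0.3081, 0.2149]
tcp_rot: [[-0.993, -0.122, 0.002], [-0.122, 0.993, -0.001], [-0.001, -0.001, -1.0]]
ft_force: [-0.0, 0.2, 0.4]
finger_gap: 0.064
t: 30.7
eef_pos: [0.4993, -0.2105, 0.3252]
tcp_rot: [[-0.993, -0.122, 0.004], [-0.122, 0.993, -0.002], [-0.004, -0.002, -1.0]]
ft_force: [-0.4, 0.3, -0.0]
finger_gap: 0.085
t: 31.08
eef_pos: [0.4239, -0.1161, 0.3237]
tcp_rot: [[-0.992, -0.125, -0.003], [-0.125, 0.992, 0.002], [0.002, 0.002, -1.0]]
ft_force: [0.2, -0.4, -0.2]
finger_gap: 0.0854
top [([0.6401, 0.0149], 544), ([0.5594, -0.0837], 283), ([0.543, -0.4057], 302), ([0.5358, -0.3117], 242)]
side [([0.5404, -0.4081], 118), ([0.5286, -0.3117], 140), ([0.5574, -0.0818], 177), ([0.6386, 0.041], 457), ([0.5194, 0.2609], 100)]
dp [-0.134   0.0209  0.0448] turn 0.035 deg 2.0 | cur jaw 97.0 pos [ 0.4275 -0.1195  0.3246] j6 -30.8 t 31.23 F [ 0.66 -0.22 -1.19] gap 0.0849
```

View pics/w9.png

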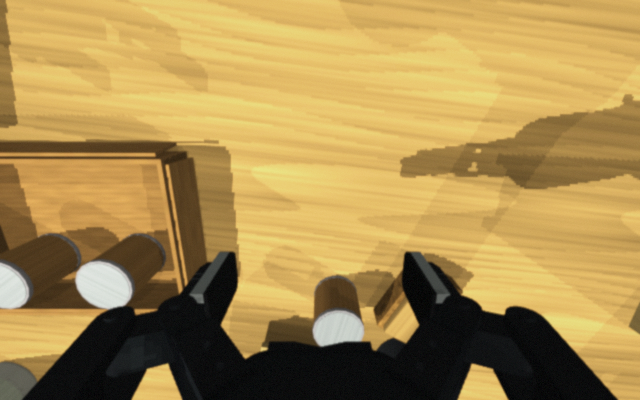

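```bash
python3 go.py .5585 -.0827 .30 45; python3 -m handwheel '[{"dp":[-0.03,0.0,0],"turn":0.18,"grip":0},{"dp":[-0.06,0.01,0],"turn":0.36,"grip":0},{"dp":[-0.09,0.02,0],"turn":0.54,"grip":0},{"dp":[-0.12,0.02,0],"turn":0.72,"grip":0},{"dp":[-0.134,0.021,0],"turn":0.9,"grip":0}]';python3 -m handwheel '[{"dp":[0,0,0],"turn":0,"grip":0.15},{"dp":[0,0,0],"turn":0,"grip":0.15},{"dp":[0,0,0],"turn":0,"grip":0.15}]'; python3 go.py .5585 -.0827 .206 45
```

```text
dp [-0.1345  0.0206  0.0248] turn 0.908 deg 52.0 | cur jaw 97.0 pos [ 0.4275 -0.1195  0.3246] j6 -30.8 t 31.23 F [ 0.66 -0.22 -1.19] gap 0.0849
t: 31.85
eef_pos: [0.5599, -0.0829, 0.3238]
tcp_rot: [[-0.708, 0.706, 0.002], [0.706, 0.708, -0.001], [-0.002, 0.001, -1.0]]
ft_force: [-0.8, 0.4, -0.2]
finger_gap: 0.0855
t: 32.22
eef_pos: [0.5567, -0.0823, 0.3239]
tcp_rot: [[-0.713, 0.701, -0.0], [0.701, 0.713, 0.0], [0.0, -0.0, -1.0]]
ft_force: [-0.3, 0.6, 0.5]
finger_gap: 0.0726
dp [-0.0016  0.001   0.1179] turn 0.008 deg 0.5 | cur jaw 45.5 pos [ 0.5567 -0.0823  0.3239] j6 29.7 t 32.23 F [-0.26  0.56  0.51] gap 0.0726
```

```bash
python3 -m handwheel '[{"dp":[-0.001,0.001,0.05],"turn":0,"grip":0.15},{"dp":[-0.001,0.001,0.07],"turn":0,"grip":0.15},{"dp":[-0.001,0.001,0.07],"turn":0,"grip":0.15},{"dp":[-0.001,0.001,0.07],"turn":0,"grip":0.15}]'; python3 go.py .5585 -.0827 .206 45
python3 -c "
from h import *; im=env.camera('wrist');cv2.imwrite('pics/w10.png',im[:,:,::-1]); im=env.camera('side');cv2.imwrite('pics/s10.png',cv2.resize(im[160:300,220:420],None,fx=3.5,fy=3.5)[:,:,::-1])"
```

```text
t: 32.72
eef_pos: [0.5588, -0.0821, 0.2551]
tcp_rot: [[-0.713, 0.702, 0.002], [0.702, 0.713, -0.0], [-0.001, 0.001, -1.0]]
ft_force: [-0.6, -0.1, 1.5]
finger_gap: 0.0724
dp [-0.0002 -0.0007  0.0491] turn 0.008 deg 0.4 | cur jaw 45.4 pos [ 0.5588 -0.0821  0.2551] j6 29.8 t 32.73 F [-0.56 -0.09  1.46] gap 0.0724
```

View pics/w10.png

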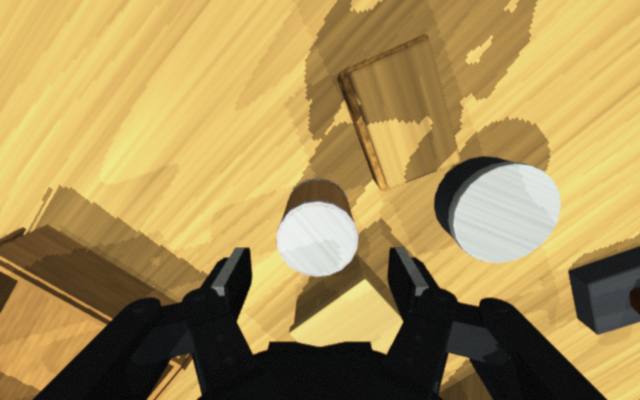

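View pics/s10.png

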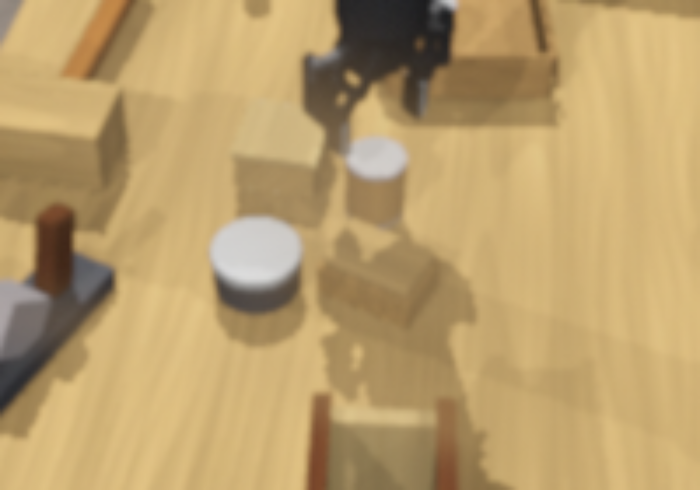

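```bash
python3 - <<'E'
from h import *
s=env.sense(); print(onz("wrist",(317.5,239),.062,s)); print([onz("wrist",p,.044,s)[:2] for p in [(366,280),(291,330),(402,320)]])
E
```

```text
[ 0.5593 -0.0855  0.062 ]
[array([ 0.6135, -0.0894]), array([ 0.6062, -0.1608]), array([ 0.6594, -0.0933])]
```

```bash
python3 -m handwheel '[{"dp":[-0.001,-0.002,0.025],"turn":0,"grip":0.15},{"dp":[-0.001,-0.002,0.049],"turn":0,"grip":0.15},{"dp":[-0.001,-0.002,0.049],"turn":0,"grip":0.2},{"dp":[-0.001,-0.002,0.049],"turn":0,"grip":1},{"dp":[-0.001,-0.002,0.049],"turn":0,"grip":1}]' 50;python3 -m handwheel '[{"dp":[0,0,0],"turn":0,"grip":1},{"dp":[0,0,0],"turn":0,"grip":1},{"dp":[0,0,-0.05],"turn":0,"grip":1},{"dp":[0,0,-0.09],"turn":0,"grip":1},{"dp":[0,0,-0.09],"turn":0,"grip":1}]'; python3 -m handwheel '[{"dp":[0,0,0],"turn":0,"grip":1},{"dp":[0,0,0],"turn":0,"grip":1}]'; python3 go.py .5175 .3231 .45 94.5; python3 go.py .464 -.36 .32 97
```

```text
t: 33.45
eef_pos: [0.5588, -0.0842, 0.2066]
tcp_rot: [[-0.713, 0.702, 0.003], [0.702, 0.713, -0.001], [-0.003, 0.002, -1.0]]
ft_force: [0.4, -0.5, 2.5]
finger_gap: 0.0508
t: 34.08
eef_pos: [0.5595, -0.0844, 0.2988]
tcp_rot: [[-0.713, 0.702, 0.008], [0.702, 0.713, -0.002], [-0.007, 0.004, -1.0]]
ft_force: [-0.6, 0.2, -1.4]
finger_gap: 0.0505
t: 34.33
eef_pos: [0.557, -0.0838, 0.2933]
tcp_rot: [[-0.712, 0.702, -0.003], [0.702, 0.712, 0.001], [0.003, -0.002, -1.0]]
ft_force: [-0.2, 0.2, -0.6]
finger_gap: 0.0507
dp [ 0.3141  0.2619 -0.1562] turn -0.856 deg -49.1 | cur jaw 45.4 pos [ 0.557  -0.0838  0.2933] j6 29.6 t 34.33 F [-0.22  0.15 -0.58] gap 0.0507
dp [-0.1275 -0.2621 -0.0267] turn -0.9 deg -51.6 | cur jaw 45.4 pos [ 0.557  -0.0838  0.2933] j6 29.6 t 34.33 F [-0.22  0.15 -0.58] gap 0.0507
```

```bash
python3 -m handwheel '[{"dp":[0.02,0.02,-0.05],"turn":-0.18,"grip":1},{"dp":[0.05,0.04,-0.09],"turn":-0.36,"grip":1},{"dp":[0.08,0.07,-0.13],"turn":-0.54,"grip":1},{"dp":[0.12,0.10,-0.156],"turn":-0.72,"grip":1},{"dp":[0.15,0.13,-0.156],"turn":-0.856,"grip":1}]';python3 -m handwheel '[{"dp":[0,0,0],"turn":0,"grip":1},{"dp":[0,0,0],"turn":0,"grip":1}]'; python3 go.py .5175 .3231 .45 94.5
```

```text
t: 34.95
eef_pos: [0.5421, 0.1155, 0.4524]
tcp_rot: [[-0.997, -0.083, 0.003], [-0.083, 0.997, 0.0], [-0.003, 0.0, -1.0]]
ft_force: [1.1, -0.3, 0.2]
finger_gap: 0.0507
t: 35.2
eef_pos: [0.542, 0.1137, 0.4496]
tcp_rot: [[-0.997, -0.078, -0.002], [-0.078, 0.997, -0.001], [0.002, -0.001, -1.0]]
ft_force: [-0.1, 0.1, -0.7]
finger_gap: 0.0503
dp [ 0.0082  0.2107 -0.0005] turn -0.001 deg -0.1 | cur jaw 94.4 pos [0.542  0.1137 0.4496] j6 0.8 t 35.2 F [-0.13  0.13 -0.75] gap 0.0503
```

```bash
python3 -m handwheel '[{"dp":[0.002,0.05,0],"turn":0,"grip":1},{"dp":[0.005,0.10,0],"turn":0,"grip":1},{"dp":[0.008,0.15,0],"turn":0,"grip":1},{"dp":[0.008,0.20,0],"turn":0,"grip":1},{"dp":[0.008,0.21,0],"turn":0,"grip":1}]';python3 -m handwheel '[{"dp":[0,0,0],"turn":0,"grip":1},{"dp":[0,0,0.01],"turn":0,"grip":1},{"dp":[0,0,0.018],"turn":0,"grip":1},{"dp":[0,0,0.018],"turn":0,"grip":1},{"dp":[0,0,0.018],"turn":0,"grip":1}]'; python3 go.py .5172 .3231 .397 94.5
python3 -c "
from h import *; im=env.camera('wrist');cv2.imwrite('pics/w11.png',im[:,:,::-1])"
```

```text
t: 35.83
eef_pos: [0.5178, 0.3239, 0.4496]
tcp_rot: [[-0.997, -0.079, -0.002], [-0.079, 0.997, -0.001], [0.002, -0.0, -1.0]]
ft_force: [0.7, -1.2, 0.1]
finger_gap: 0.0504
t: 36.45
eef_pos: [0.5179, 0.3222, 0.433]
tcp_rot: [[-0.997, -0.077, -0.0], [-0.077, 0.997, 0.0], [0.0, 0.0, -1.0]]
ft_force: [0.4, -1.0, -1.2]
finger_gap: 0.0505
dp [0.0006 0.001  0.036 ] turn -0.001 deg -0.1 | cur jaw 94.4 pos [0.5179 0.3222 0.433 ] j6 21.5 t 36.45 F [ 0.36 -1.   -1.21] gap 0.0505
```

View pics/w11.png

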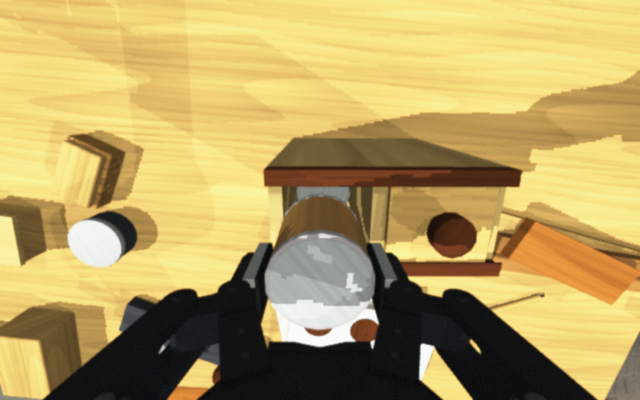

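```bash
python3 -m handwheel '[{"dp":[0.0005,0.001,0.012],"turn":0,"grip":1},{"dp":[0.0005,0.001,0.024],"turn":0,"grip":1},{"dp":[0.0005,0.001,0.036],"turn":0,"grip":1},{"dp":[0.0005,0.001,0.036],"turn":0,"grip":1}]'
python3 go.py .5172 .3231 .397 94.5
```

```text
t: 37.0
eef_pos: [0.5167, 0.3234, 0.3951]
tcp_rot: [[-0.997, -0.078, -0.003], [-0.078, 0.997, -0.001], [0.003, -0.001, -1.0]]
ft_force: [-1.0, -0.7, -0.1]
finger_gap: 0.0507
dp [-0.0005 -0.0003 -0.0019] turn -0.0 deg -0.0 | cur jaw 94.5 pos [0.5167 0.3234 0.3951] j6 21.6 t 37.0 F [-1.02 -0.68 -0.13] gap 0.0507
```

```bash
python3 -m handwheel '[{"dp":[0,0,0],"turn":0,"grip":0.27},{"dp":[0,0,0],"turn":0,"grip":0.27},{"dp":[0,0,0],"turn":0,"grip":0.27},{"dp":[0,0,-0.04],"turn":0,"grip":0.27},{"dp":[0.0,0.0,-0.09],"turn":0,"grip":0.2}]'
python3 -m handwheel '[{"dp":[0.02,0.02,0],"turn":0,"grip":0},{"dp":[0.02,0.05,0],"turn":0,"grip":0},{"dp":[0.02,0.05,0],"turn":0,"grip":0},{"dp":[0.02,0.05,0],"turn":0,"grip":0}]'
python3 - <<'E'
from h import *
s=env.sense();im=env.camera("wrist");cv2.imwrite("pics/w12.png",im[:,:,::-1]); print(s["eef_pos"])
cans()
k=np.array([.5175-.0785*.084,.3231+.9969*.084,.238]);print(k,proj("wrist",k,s))
E
```

```text
t: 37.62
eef_pos: [0.5169, 0.3234, 0.487]
tcp_rot: [[-0.997, -0.078, -0.002], [-0.078, 0.997, -0.001], [0.002, -0.001, -1.0]]
ft_force: [0.8, -0.5, 0.3]
finger_gap: 0.0684
t: 38.12
eef_pos: [0.4935, 0.3716, 0.487]
tcp_rot: [[-0.997, -0.078, 0.0], [-0.078, 0.997, -0.0], [-0.0, -0.0, -1.0]]
ft_force: [0.5, 0.2, 0.1]
finger_gap: 0.0852
[0.4935 0.3716 0.487 ]
top [([0.6403, 0.0145], 533), ([0.5432, -0.4059], 284), ([0.5316, -0.3097], 297)]
side [([0.4983, -0.1703], 257), ([0.4915, -0.0777], 371), ([0.6384, 0.0412], 462), ([0.5238, 0.2328], 511)]
[0.5109 0.4068 0.238 ] [[363.1329 232.1464]]
```

View pics/w12.png

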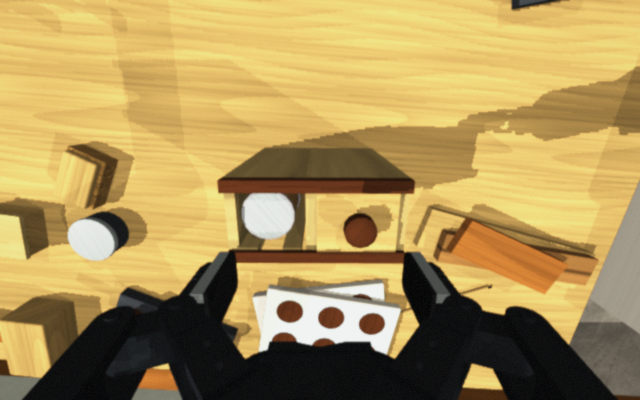

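```bash
python3 go.py .511 .4065 .397 94.5; python3 -m handwheel '[{"dp":[-0.0145,0.035,0.0],"turn":0,"grip":0},{"dp":[-0.0145,0.035,0],"turn":0,"grip":0},{"dp":[-0.0145,0.035,0],"turn":0,"grip":0}]'; python3 go.py .511 .4065 .397 94.5
```

```text
dp [-0.0201  0.0339  0.09  ] turn -0.001 deg -0.1 | cur jaw 94.4 pos [0.4936 0.3712 0.487 ] j6 26.6 t 38.27 F [-0.11  0.32  0.65] gap 0.0853
t: 38.65
eef_pos: [0.5053, 0.4073, 0.4869]
tcp_rot: [[-0.997, -0.078, 0.0], [-0.078, 0.997, -0.0], [-0.0, -0.0, -1.0]]
ft_force: [0.1, 0.9, 0.4]
finger_gap: 0.0854
dp [-0.0056 -0.0012  0.0899] turn -0.001 deg -0.0 | cur jaw 94.5 pos [0.5053 0.4073 0.4869] j6 28.8 t 38.65 F [0.09 0.86 0.42] gap 0.0854
```

```bash
python3 -m handwheel '[{"dp":[-0.0055,-0.001,0.03],"turn":0,"grip":0},{"dp":[-0.0055,-0.001,0.07],"turn":0,"grip":0},{"dp":[-0.0055,-0.001,0.089],"turn":0,"grip":0},{"dp":[-0.0055,-0.001,0.089],"turn":0,"grip":0},{"dp":[-0.0055,-0.001,0.089],"turn":0,"grip":0.3}]'; python3 go.py .511 .4065 .397 94.5
```

```text
t: 39.28
eef_pos: [0.5108, 0.4069, 0.3996]
tcp_rot: [[-0.997, -0.078, 0.002], [-0.078, 0.997, 0.001], [-0.002, 0.001, -1.0]]
ft_force: [0.4, -1.9, -0.6]
finger_gap: 0.0698
dp [-0.0001 -0.0004  0.0026] turn -0.001 deg -0.1 | cur jaw 94.4 pos [0.5108 0.4069 0.3996] j6 28.5 t 39.27 F [ 0.37 -1.91 -0.59] gap 0.0698
```

```bash
python3 -m handwheel '[{"dp":[0,0,0],"turn":0,"grip":1},{"dp":[0,0,0],"turn":0,"grip":1},{"dp":[0,0,0],"turn":0,"grip":1},{"dp":[0,0,0],"turn":0,"grip":1}]' 25; python3 go.py .5175 .3231 .397 94.5
```

```text
t: 39.78
eef_pos: [0.5109, 0.4074, 0.399]
tcp_rot: [[-0.997, -0.078, 0.002], [-0.078, 0.997, 0.001], [-0.002, 0.001, -1.0]]
ft_force: [-0.7, -1.2, 5.6]
finger_gap: 0.0267
dp [-0.     -0.0846  0.0019] turn -0.0 deg -0.0 | cur jaw 94.5 pos [0.5109 0.4074 0.399 ] j6 28.5 t 39.77 F [-0.7  -1.18  5.62] gap 0.0267
```

```bash
python3 -m handwheel '[{"dp":[0,-0.01,0],"turn":0,"grip":1},{"dp":[0,-0.03,0],"turn":0,"grip":1},{"dp":[0,-0.05,0],"turn":0,"grip":1},{"dp":[0,-0.07,0],"turn":0,"grip":1},{"dp":[0,-0.08,0],"turn":0,"grip":1}]';python3 -m handwheel '[{"dp":[0,-0.003,0],"turn":0,"grip":1},{"dp":[0,-0.005,0],"turn":0,"grip":1},{"dp":[0,-0.005,0],"turn":0,"grip":1}]'; python3 go.py .5175 .3231 .397 94.5
```

```text
t: 40.4
eef_pos: [0.517, 0.3272, 0.399]
tcp_rot: [[-0.997, -0.078, 0.001], [-0.078, 0.997, 0.002], [-0.001, 0.002, -1.0]]
ft_force: [-0.6, 2.8, 6.9]
finger_gap: 0.0271
t: 40.78
eef_pos: [0.5172, 0.3239, 0.399]
tcp_rot: [[-0.997, -0.079, 0.001], [-0.079, 0.997, 0.005], [-0.001, 0.005, -1.0]]
ft_force: [-1.5, 5.8, 6.0]
finger_gap: 0.0271
dp [-0.0002 -0.0009  0.002 ] turn 0.001 deg 0.0 | cur jaw 94.5 pos [0.5172 0.3239 0.399 ] j6 21.5 t 40.77 F [-1.55  5.83  5.97] gap 0.0271
```

```bash
python3 -m handwheel '[{"dp":[0,-0.002,0],"turn":0,"grip":1},{"dp":[0,-0.003,0],"turn":0,"grip":1},{"dp":[0,-0.003,0],"turn":0,"grip":1}]'; python3 go.py .5175 .3231 .397 94.5
```

```text
t: 41.15
eef_pos: [0.5173, 0.3228, 0.399]
tcp_rot: [[-0.997, -0.081, 0.0], [-0.081, 0.997, 0.011], [-0.001, 0.011, -1.0]]
ft_force: [-2.4, 12.8, 3.2]
finger_gap: 0.0266
dp [-0.0002  0.0002  0.002 ] turn 0.002 deg 0.1 | cur jaw 94.6 pos [0.5173 0.3228 0.399 ] j6 21.3 t 41.15 F [-2.42 12.78  3.24] gap 0.0266
```

```bash
python3 -m handwheel '[{"dp":[0,0.003,0],"turn":0,"grip":1},{"dp":[0,0.003,0],"turn":0,"grip":0},{"dp":[0,0.003,0],"turn":0,"grip":0},{"dp":[0,0.003,-0.03],"turn":0,"grip":0},{"dp":[0,0.003,-0.08],"turn":0,"grip":0}]';python3 -m handwheel '[{"dp":[0.02,0,0],"turn":0,"grip":0},{"dp":[0.02,0,-0.01],"turn":0,"grip":0},{"dp":[0.02,0,-0.01],"turn":0,"grip":0},{"dp":[0.02,0,-0.01],"turn":0,"grip":0}]'
python3 - <<'E'
from h import *
s=env.sense();im=env.camera("wrist");cv2.imwrite("pics/w13.png",im[:,:,::-1]); print(s["eef_pos"])
print(proj("wrist",[.5175,.3231,.24],s))
y=np.array([-.0785,.9969,0]);x=np.array([.9969,.0785,0]);m=np.array([.5175,.3231,.214])
print(proj("wrist",[m-.037*y,m+.037*y,np.array([.5137,.3679,.206])-.085*y],s))
E
```

```text
t: 41.78
eef_pos: [0.517, 0.3219, 0.4761]
tcp_rot: [[-0.997, -0.078, -0.005], [-0.078, 0.997, -0.003], [0.006, -0.003, -1.0]]
ft_force: [0.9, 0.2, 0.0]
finger_gap: 0.0857
t: 42.28
eef_pos: [0.4979, 0.3209, 0.4871]
tcp_rot: [[-0.997, -0.078, -0.001], [-0.078, 0.997, -0.001], [0.001, -0.0, -1.0]]
ft_force: [-1.1, 0.4, -0.4]
finger_gap: 0.0852
[0.4979 0.3209 0.4871]
[[323.3226 232.8506]]
[[282.3694 221.096 ]
 [363.5325 221.1249]
 [280.1755 217.6502]]
```

View pics/w13.png

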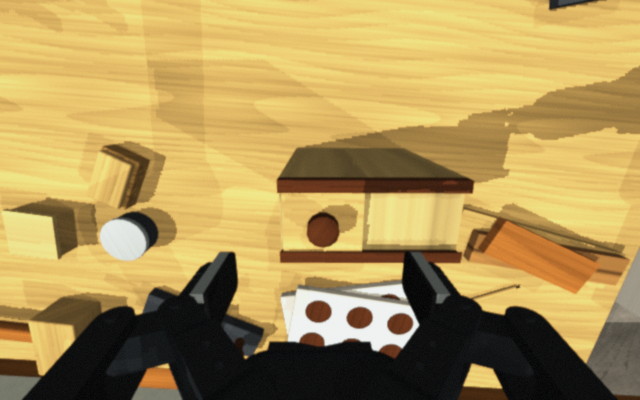

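```bash
python3 -m handwheel '[{"dp":[0.04,-0.02,0],"turn":0,"grip":0},{"dp":[0.07,-0.05,0],"turn":0,"grip":0},{"dp":[0.09,-0.1,0],"turn":0,"grip":0},{"dp":[0.09,-0.1,0],"turn":0,"grip":0},{"dp":[0.09,-0.1,0],"turn":0,"grip":0}]'
python3 - <<'E'
from h import *
cans()
im=env.camera("top");cv2.imwrite("pics/t2.png",cv2.resize(im[130:270,90:500],None,fx=1.9,fy=1.9,interpolation=cv2.INTER_CUBIC)[:,:,::-1])
im=env.camera("side");cv2.imwrite("pics/s2.png",cv2.resize(im[120:400,180:460],None,fx=2.1,fy=2.1,interpolation=cv2.INTER_CUBIC)[:,:,::-1])
E
```

```text
t: 42.95
eef_pos: [0.4158, 0.2143, 0.4878]
tcp_rot: [[-0.997, -0.077, 0.0], [-0.077, 0.997, 0.0], [-0.0, 0.0, -1.0]]
ft_force: [-0.1, -0.1, -0.5]
finger_gap: 0.0857
top [([0.6401, 0.0149], 542), ([0.543, -0.4058], 293), ([0.5313, -0.3096], 304)]
side [([0.3108, -0.4452], 158), ([0.5401, -0.4077], 118), ([0.5286, -0.3117], 140), ([0.6385, 0.0412], 461)]
```

View pics/t2.png

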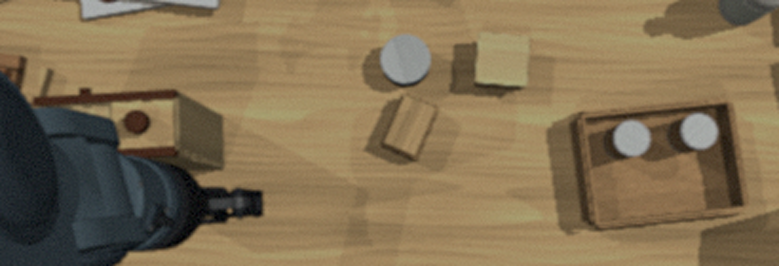

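View pics/s2.png

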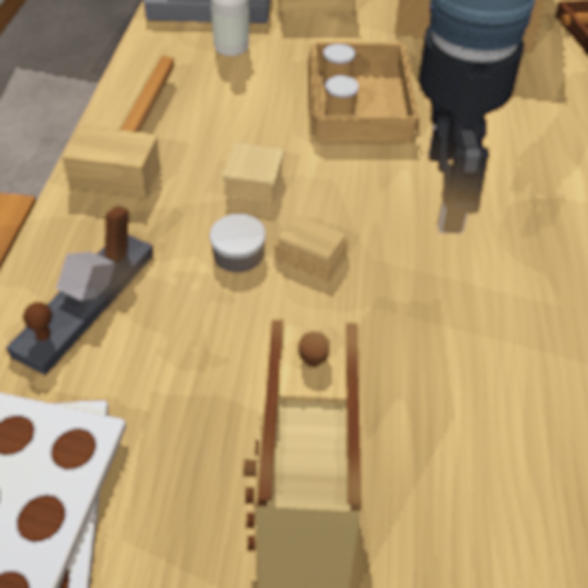

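```bash
python3 -c "
from workcell import env; print(env.hand_in(), env.sense()['t'])"
```

```text
the job is handed in; nothing more can be done
the job is handed in; nothing more can be done
```

The job is done and handed in at about 43 s. I opened the cover and found five cans on the bench. Three felt empty (about 1 N or less when lifted) and are stacked in the magazine. Two felt full (about 5 to 5.5 N) and stand upright on the carton floor. I then slid the cover shut until it hit its stop, at about 13 N with no further movement.

- **Cover and magazine:** the wrist picture puts the cover and knob within a pixel or two of the computed shut position. Just before closing, the third can's lid showed below the mouth.
- **Full cans:** the top and side pictures both show the two cans upright, well inside the carton.
- **Bystanders:** the wax tin measures where it started. The sanding block and small box look unmoved in the pictures, but I did not measure them again.
- **Knocked can:** one can was moved about 4 cm during the run. I found it again and gripped it at an angle so the jaws cleared the sanding block and the small box.

No check failed. The trained networks confused a few things, for example reporting the wax tin as the feeder. I therefore located the cans from their bright lids using the camera calibration.

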